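# Stir the tomatoes, clear the utensils, lid the pot

### The arm

A 6-joint arm with a two-finger parallel gripper is mounted at the origin on the work surface. World frame = base frame: x ahead of the robot, y to its left, z up, the work surface at z = 0. Lengths are in m, angles in rad, forces in N, time in s.
With the tool pointing down it reaches from about 0.35 to 0.775 m from the base axis. Payload 7.3 kg.
Tool frame: the origin (TCP) lies at the very end of the fingers, on their centre line; the grasp point (between the pads) lies 19 mm behind it; z points along the fingers, y is the line along which they close (so a half turn about z gives the same grasp; the last joint's range is limited). The gripper opens to 92 mm and grips with 3 to 60 N. Pads are 19 mm wide; open, the fingers measure 130 mm over their backs; the gripper's body (75 mm by 190 mm) begins 47 mm behind the grasp point.
Start: joints at [1.144, 0.342, 1.524, -0, 1.275, -0.146], TCP at [0.145, 0.504, 0.227] pointing down, gripper open.
Joint ranges: [-2.53, 2.53], [-0.77, 2.02], [0.04, 2.7], [-1, 4.14], [0.28, 2.66], [-3.11, 3.11]. Speed limits (rad/s): [2.57, 2.57, 3.14, 3.14, 3.14, 3.14].

### API

Orientations are given as [roll, pitch, yaw] about the fixed x, y, z axes, in that order (R = Rz(yaw) Ry(pitch) Rx(roll)).
In Python, from cell import telemetry, eyes, job gives the robot as it stands.
- The arm moves only by the tool apply_moves, never from a script. Its arguments are lists of equal length, an entry for each row: "delta_pos": the shift along the world's x, y, z each as a share of 0.4 m, from -1 to 1, a list of three; "dr": the turn, a rotation vector about the world's x, y, z each as a share of 0.5 rad, from -1 to 1, a list of three; "jaw": the opening, from 0 (shut) to 1 (fully open). A call has 1 to 8 rows; each row is the pose to reach, as a shift and turn from the pose commanded when the call began; what a row does not reach only later rows make up. A row lasts 1/12 s, in which the tool goes at most 41.7 mm and 7.16 degrees, less where a joint would pass 70% of its speed; a pose out of reach is approached as far as the arm can. A call with a number of a shift or a turn outside -1 to 1 is refused whole. A call with a gripper value outside its range is refused whole. The fingers move at their own pace and stop on an object; "force" is the grip in N (left out, the last holds). Time passes only in rows, so rows that repeat a pose let the fingers close. It gives the time, the measured TCP pose, the force, the opening and the grip force at its end, in the units of the state.
- telemetry.observe(): the state, without advancing time (a new reading comes with each control period).
- eyes.read_camera(name): name is "side" or "top" or "wrist"; returns the picture (480x640x3 uint8, red, green, blue); there is no depth.
- eyes.camera_model(name): a dict with "vertical_fov" (degrees; the focal length in pixels is half the picture's height over the tangent of half this angle, whatever the lens; pixels are square), "cx", "cy" (the principal point, pixels), "k1" (the pictures are not rectified: a ray, as slopes to the right and down, at radius r is drawn at 1 + k1 r^2 times it, then the intrinsics apply), "rvec" (rotation vector, rad) and "tvec" (3), from world to camera coordinates, as OpenCV has them; the wrist camera has in their place "hand_eye" (4x4, takes a point from camera to tool coordinates, whose origin is the TCP and whose axes are the flange's). Camera axes: x right, y down, z forward; pixel columns grow to the right and rows downward; lengths in m; the calibration is good to about 2 mm. A picture is of the moment at which its call begins: read the wrist's pose just before it. camera_model takes no time and is no camera call.
- job.hand_in(): hands the job in; it is judged then, once.
The state is a dict: "time": time; "qpos": joint angles; "qvel": joint speeds; "joint_efforts": joint torques, N m; "tool_pos": TCP position; "tool_rot": TCP orientation; "contact_force": force on the tool from outside, world axes, zero at the start; "torque": the same for the moment, N m; "opening": finger opening in m; "grip_force": force on a finger pad.
Only numpy, scipy, OpenCV 4.12 (cv2) and the standard library are available. Lean on these libraries where they do the work, as an engineer would, in place of code of your own. Each camera call takes 0.05 s, during which the arm holds its last target. There are 200 camera calls.

### The job

Take the wooden spoon and stir the tomatoes in the casserole: a couple of times right round the pot, clockwise seen from above, with the spoon's bowl down at the bottom and well out from the middle. Then clear the board by standing the wooden spoon and every other utensil in the stoneware crock, either end up, and put the lid squarely on the pot, fully seated. Keep all the tomatoes in the pot, do not tip the crock over, and leave the pepper mill, leek and garlic where they are.

Things in the scene. Friction and masses are not known exactly. Their poses are not given: they have to be found in the camera images.
- pot: Round pale-blue casserole, open, on a round wooden trivet (210 mm across, 12 thick), one immovable piece. Origin: centre of the trivet's underside, z up. Pot 184 mm across outside, 172 inside; inner floor 18 mm, rim 97 mm above the origin. Two loop handles reach out to 135 mm from the centre along its x axis, 65 to 86 mm high.
- lid: The pot's pale-blue lid, 190 mm across, about 0.5 kg, lying knob up on the table. Origin: centre of its underside, z up. A cream step below, 164 mm across, 8 mm high, fits inside the pot's mouth (4 mm play all round); the flange above rests on the rim: closed, the lid's origin is 89 mm above the pot's. Dome top 26 mm up; knob 38 mm across, 34 to 54 mm up, on a thin neck.
- lid_knob (a point): Middle of the lid's steel knob, on the lid's axis, 44 mm above the lid's underside.
- crock: Round brown stoneware utensil crock, open on top, 116 mm across outside, 104 mm inside, 130 mm high, inner floor 6 mm up, 1.1 kg, loose on the table. Origin: centre of its underside, z up.
- board: Fixed wooden chopping board 250 mm (x) by 330 mm (y), 16 mm thick, under the utensils. Origin: centre of its underside on the table.
- spoon: Wooden stirring spoon, always present. Handle 20 mm wide, 18 mm thick, x -105 to 62 mm; 210 mm long in all, about 70 g, balances near the origin. Origin: middle of its length, on its underside; x along it to the head, z up as it lies. Round bowl 44 mm across, 12 mm thick. At the start it lies flat on the board.
- spoon_head (a point): Centre of the wooden spoon's round bowl: 83 mm from the spoon's origin along its +x; the spoon ends 22 mm beyond it.
- pasta_server: Spaghetti server: yellow handle, round steel toothed head 46 mm across. Handle 20 mm wide, 18 mm thick, x -105 to 50 mm; 210 mm long in all, about 70 g, balances near the origin. Origin: middle of its length, on its underside; x along it to the head, z up as it lies. May be absent (None). Starts flat on the board, head to or from the robot.
- serving_spoon: Serving spoon: red handle, round steel head 46 mm across. Handle 20 mm wide, 18 mm thick, x -105 to 50 mm; 210 mm long in all, about 70 g, balances near the origin. Origin: middle of its length, on its underside; x along it to the head, z up as it lies. May be absent (None). Starts flat on the board, head to or from the robot.
- turner: Slotted turner: blue handle, grey flat head 55 by 46 mm. Handle 20 mm wide, 18 mm thick, x -105 to 50 mm; 210 mm long in all, about 70 g, balances near the origin. Origin: middle of its length, on its underside; x along it to the head, z up as it lies. May be absent (None). Starts flat on the board, head to or from the robot.
- fork: Serving fork: green handle, steel head 36 mm wide with three tines. Handle 20 mm wide, 18 mm thick, x -105 to 50 mm; 210 mm long in all, about 70 g, balances near the origin. Origin: middle of its length, on its underside; x along it to the head, z up as it lies. May be absent (None). Starts flat on the board, head to or from the robot.
- pepper_mill: Dark wooden pepper mill standing beyond the pot, 54 mm across, 140 mm tall; leave alone. Origin: centre of its foot.
- leek: Leek lying on the table, 160 mm long (y), 40 mm thick; leave alone. Origin: centre of its underside.
- garlic: Garlic bulb, 58 mm across, 50 mm tall; leave alone. Origin: centre of its underside.
- tomato0: Cherry tomato, red ball 30 mm across, 15 g, rolling loose on the pot's floor. Origin: its centre.
- tomato1: Cherry tomato, red ball 30 mm across, 15 g, rolling loose on the pot's floor. Origin: its centre.
- tomato2: Cherry tomato, red ball 30 mm across, 15 g, rolling loose on the pot's floor. Origin: its centre.
- tomato3: Cherry tomato, red ball 30 mm across, 15 g, rolling loose on the pot's floor. Origin: its centre.
- tomato4: Cherry tomato, red ball 30 mm across, 15 g, rolling loose on the pot's floor. Origin: its centre.
- tomato5: Cherry tomato, red ball 30 mm across, 15 g, rolling loose on the pot's floor. Origin: its centre.
- tomato6: Cherry tomato, red ball 30 mm across, 15 g, rolling loose on the pot's floor. Origin: its centre.

How it is judged:
By the outcome, as a careful person would: the job done as asked, in the order asked, and still so for the second after the job is handed in, with the robot touching nothing.
Of pasta_server, serving_spoon, turner, fork only 2 to 4 are there at a start; the rules pass over those that are not, and their reading is None.
At some moment in a run one of pasta_server, serving_spoon, turner, fork, lid may be knocked a few centimetres aside while the robot is not near it.
Once in a run the grip may slacken for a moment while it holds something.
It also fails if it takes over 210 s, if anything falls off the work surface, if the arm or the gripper's body presses on something with over 40 N, if the wrist force passes 120 N, or if a joint passes its speed limit or range.

## Working session

There is one attempt and no reset: what is moved stays moved. The work goes in short steps, Python scripts to look and compute and a tool call to move; the robot and the scene stay as the last step left them, time stands still between calls to the robot, and variables do not carry over. Pictures are saved under pics/ and viewed, at most 18 in all, crops included, and the job is handed in when it is done.

Besides the shell and the picture viewer there is one more tool, called after "Request:" as name(argument=value, ...) on one line, values as JSON. apply_moves: Moves the arm, as the interface text tells. Its arguments: {"type":"object","properties":{"delta_pos":{"type":"array"},"dr":{"type":"array"},"jaw":{"type":"array"},"force":{"type":"number"}},"required":["delta_pos","dr","jaw"]}

```bash
ls; mkdir -p pics
cat > h.py <<'E'
import numpy as np, cv2
from cell import telemetry, eyes, job
def cam(n):
    m=eyes.camera_model(n); f=240/np.tan(np.radians(m['vertical_fov'])/2)
    return m,f
def pose(n,st=None):
    m,f=cam(n)
    if n!='wrist':
        R=cv2.Rodrigues(np.array(m['rvec'],float))[0]; t=np.array(m['tvec'],float).ravel()
        return m,f,R.T,-R.T@t
    st=st or telemetry.observe()
    r,p,y=st['tool_rot']; c=np.cos;s=np.sin
    from scipy.spatial.transform import Rotation as Ro
    T=np.eye(4);T[:3,:3]=Ro.from_euler('xyz',[r,p,y]).as_matrix();T[:3,3]=st['tool_pos']
    W=T@np.array(m['hand_eye']); return m,f,W[:3,:3],W[:3,3]
def ray(n,u,v,P=None):
    m,f,R,C=P or pose(n)
    d=np.array([(u-m['cx'])/f,(v-m['cy'])/f]); x=d.copy()
    for _ in range(30): x=d/(1+m['k1']*(x@x))
    return C,R@np.array([x[0],x[1],1])
def onz(n,u,v,z,P=None):
    C,d=ray(n,u,v,P); return C+d*(z-C[2])/d[2]
def proj(n,X,P=None):
    m,f,R,C=P or pose(n); c=R.T@(np.array(X)-C); x=c[:2]/c[2]; x=x*(1+m['k1']*(x@x))
    return x*f+[m['cx'],m['cy']]
def snap(n,fn):
    im=eyes.read_camera(n); cv2.imwrite('pics/'+fn,im[:,:,::-1]); return im
E
python3 - <<'E'
from h import *
snap('top','top0.png');snap('side','side0.png')
for n in('top','side','wrist'): print(eyes.camera_model(n), pose(n)[3])
print(telemetry.observe())
E
```

```text
pics
{'vertical_fov': 54.0729842842826, 'cx': 312.4118844629168, 'cy': 236.85218534451124, 'k1': 0.020938443984690417, 'rvec': array([ 2.15031385, -2.18459018,  0.05924706]), 'tvec': array([-0.02261874,  0.608148  ,  0.97207629])} [ 0.52706851 -0.05767014  1.01693699]
{'vertical_fov': 55.01292355128112, 'cx': 323.3045535940965, 'cy': 238.15779022965054, 'k1': -0.0795877795804897, 'rvec': array([ 0.80621133, -2.56217963,  1.1088075 ]), 'tvec': array([0.47309099, 0.30687809, 0.9117795 ])} [0.13078604 0.64421525 0.84688419]
{'vertical_fov': 71.71760555319854, 'cx': 321.86827816378695, 'cy': 246.72655686350677, 'k1': -0.021859856560802294, 'hand_eye': array([[-6.06065525e-04, -9.63357426e-01, -2.68220249e-01,
         7.24660881e-02],
       [ 9.99999739e-01, -6.89501946e-04,  2.16879424e-04,
        -3.86149642e-04],
       [-3.93870787e-04, -2.68220048e-01,  9.63357592e-01,
        -1.58337633e-01],
       [ 0.00000000e+00,  0.00000000e+00,  0.00000000e+00,
         1.00000000e+00]])} [0.0756782  0.52401886 0.38448272]
{'time': 0.1, 'qpos': array([ 1.14398267e+00,  3.42633843e-01,  1.52490629e+00,  8.39663903e-06,
        1.27541755e+00, -1.45995827e-01]), 'qvel': array([ 0.00164504, -0.00015649, -0.00080536,  0.00077268, -0.00032559,
       -0.00022169]), 'joint_efforts': array([ 2.67158015e-03, -4.32004559e+01, -2.44698018e+01,  7.21678580e-02,
        5.25774469e-02, -4.69164002e-05]), 'tool_pos': array([0.14532206, 0.50411013, 0.22612974]), 'tool_rot': array([-3.14024332e+00, -2.06525049e-04,  2.86077223e+00]), 'contact_force': array([ 0.40919803,  0.24407128, -0.12752846]), 'torque': array([ 0.01313408,  0.00592169, -0.00723911]), 'grip_force': 0.0, 'opening': 0.09196534396852464}
```

View pics/top0.png

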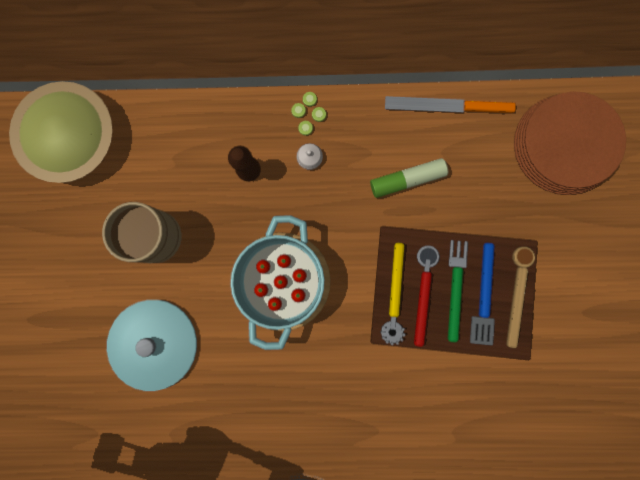

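View pics/side0.png

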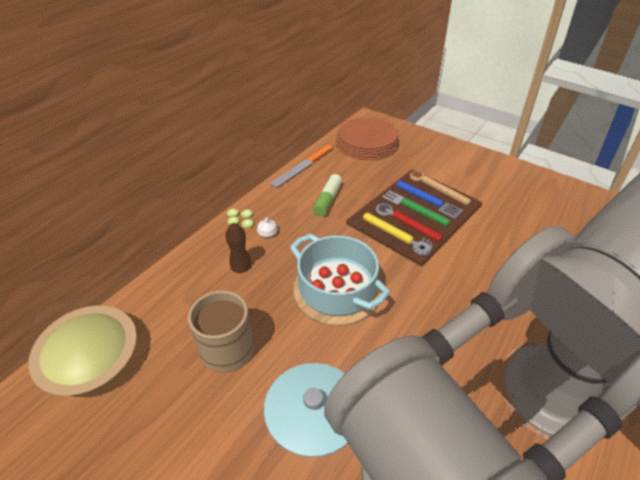

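The top view shows all five utensils on the board at right (yellow, red, green, blue, wooden spoon at about 524,257 to 513,346). The pot is at about (278,282), the crock rim at (134,232) and the lid at (152,345). Next I'll segment these for accurate positions.

Run:
```python
from h import *
im=cv2.imread('pics/top0.png'); hsv=cv2.cvtColor(im,cv2.COLOR_BGR2HSV)
P=pose('top')
def seg(name,lo,hi,box,z=.030):
    m=cv2.inRange(hsv,np.array(lo),np.array(hi)); b=np.zeros_like(m); x0,y0,x1,y1=box; b[y0:y1,x0:x1]=m[y0:y1,x0:x1]
    n,l,s,c=cv2.connectedComponentsWithStats(b); k=1+np.argmax(s[1:,4]); pts=np.argwhere(l==k)[:,::-1].astype(float)
    W=np.array([onz('top',u,v,z,P)[:2] for u,v in pts]); mu=W.mean(0); w,v=np.linalg.eigh(np.cov((W-mu).T)); d=v[:,1]; d=d*np.sign(d[0])
    t=(W-mu)@d; e=(W-mu)@np.array([-d[1],d[0]]); print(name,len(W),'c',mu.round(4),'ang',np.degrees(np.arctan2(d[1],d[0])).round(2),'ends',(mu+d*t.min()).round(4),(mu+d*t.max()).round(4),'L',np.ptp(t).round(4),'W',np.ptp(e).round(4))
B=(378,232,535,355)
seg('yellow',(20,150,80),(35,255,255),B);seg('red',(0,180,60),(6,255,255),B)
seg('green',(50,100,40),(80,255,255),B);seg('blue',(100,150,60),(130,255,255),B)
print('spoon px',hsv[300,518],hsv[257,524],hsv[346,513],'board',hsv[300,440])
seg('spoon',(8,80,120),(20,200,255),(500,240,540,352))
for n,u,v,z in [('knob',145,347,.049),('lid',152,345,.018),('crockrim',134,232,.13),('potrim',278,282,.097),('garlic',309,156,.04),('mill',240,157,.14)]:
    print(n,onz('top',u,v,z,P).round(4))
# pot ellipse: pale blue
m=cv2.inRange(hsv,np.array((85,40,60)),np.array((105,255,255)))
cv2.imwrite('pics/m.png',m)
for nm,box,z in (('lid',(90,280,215,410),.02),('pot',(215,205,345,360),.097)):
    x0,y0,x1,y1=box;b=np.zeros_like(m);b[y0:y1,x0:x1]=m[y0:y1,x0:x1]
    c=max(cv2.findContours(b,cv2.RETR_EXTERNAL,cv2.CHAIN_APPROX_NONE)[0],key=cv2.contourArea)
    W=np.array([onz('top',u,v,z,P)[:2] for u,v in c[:,0].astype(float)])
    cc=W.mean(0)
    for _ in range(60):
        r=np.linalg.norm(W-cc,axis=1); R=np.median(r); k=abs(r-R)<.004
        A=np.c_[2*W[k],np.ones(k.sum())]; s=np.linalg.lstsq(A,(W[k]**2).sum(1),rcond=None)[0]; cc=s[:2]
    print(nm,'circle',cc.round(4),'r',np.sqrt(s[2]+cc@cc).round(4),k.sum(),len(W))
    if nm=='pot':
        far=W[r>.115]; d=far-cc; a=.5*np.angle(np.mean(np.exp(2j*np.arctan2(d[:,1],d[:,0])))); print('handle axis deg',np.degrees(a))
```

```text
yellow 769 c [ 0.5157 -0.2048] ang -6.14 ends [ 0.4389 -0.1966] [ 0.5936 -0.2132] L 0.1556 W 0.0214
red 801 c [ 0.4539 -0.2567] ang -8.06 ends [ 0.3784 -0.2461] [ 0.531  -0.2677] L 0.1541 W 0.0221
green 797 c [ 0.4633 -0.3243] ang -6.27 ends [ 0.388  -0.3161] [ 0.5397 -0.3327] L 0.1526 W 0.022
blue 786 c [ 0.5122 -0.3901] ang -6.3 ends [ 0.4364 -0.3817] [ 0.5887 -0.3985] L 0.1532 W 0.0217
spoon px [ 18 129 156] [ 13 182 101] [ 18 128 140] board [ 11 166  63]
spoon 858 c [ 0.4706 -0.4516] ang -9.89 ends [ 0.3759 -0.4351] [ 0.5776 -0.4703] L 0.2047 W 0.0415
knob [0.3862 0.3119 0.049 ]
lid [0.3856 0.309  0.018 ]
crockrim [0.6142 0.3054 0.13  ]
potrim [0.5146 0.0344 0.097 ]
garlic [ 0.778 -0.028  0.04 ]
mill [0.7531 0.1004 0.14  ]
lid circle [0.3867 0.3099] r 0.0925 255 255
pot circle [0.5157 0.0362] r 0.0896 193 333
handle axis deg -11.109900202460052
```

Request:
apply_moves(delta_pos=[[0.1,0,0.2],[0.2,0,0.3]], dr=[[0,0.2,0],[0.2,0.2,0]], jaw=[1,1])

```text
time: 0.27
tool_pos: [0.1873, 0.5043, 0.2946]
tool_rot: [3.084, -0.131, 2.869]
contact_force: [0.8, -0.3, 0.2]
opening: 0.0916
grip_force: 0.0
```

```bash
cat >> h.py <<'E'
def log():
    s=telemetry.observe(); open('log.txt','a').write(' '.join(map(str,[*s['qpos'],*s['tool_pos'],*s['tool_rot']]))+'\n'); return s
E
python3 - <<'E'
from h import *
s=log();print(s['qpos'].round(4),s['tool_pos'].round(4),s['tool_rot'].round(4),s['time'])
E
```

```text
[ 0.987   0.2994  1.4065  0.1444  1.4219 -0.3275] [0.1873 0.5043 0.2946] [ 3.0835 -0.1314  2.8686] 0.2667
```

Request:
apply_moves(delta_pos=[[0.08,-0.07,0],[0.16,-0.14,0],[0.24,-0.21,0],[0.34,-0.28,0],[0.44,-0.35,0],[0.54,-0.42,0],[0.64,-0.5,0],[0.66,-0.6,0]], dr=[[0.2,0,0],[0.4,0,0],[0.6,0,0],[0.8,0,0],[0.8,0,0],[0.8,0,0],[0.8,0,0],[0.8,0,0]], jaw=[0.4,0.4,0.4,0.4,0.4,0.4,0.4,0.4])

```text
time: 0.93
tool_pos: [0.4366, 0.2928, 0.2971]
tool_rot: [2.678, -0.221, 2.933]
contact_force: [0.0, -0.2, 0.3]
opening: 0.043
grip_force: 0.0
```

Run:
```python
from h import *
s=log();print(s['qpos'].round(4),s['tool_pos'].round(4),s['tool_rot'].round(4),s['time'])
```

```text
[ 0.1353  0.2521  1.567   0.5181  1.3878 -1.2878] [0.4366 0.2928 0.2971] [ 2.6781 -0.2208  2.9329] 0.9333
```

Request:
apply_moves(delta_pos=[[0.08,-0.1,0.02],[0.1,-0.2,0.05],[0.1,-0.3,0.05],[0.1,-0.4,0.05],[0.1,-0.5,0.05],[0.1,-0.6,0.05],[0.1,-0.7,0.05],[0.1,-0.8,0.05]], dr=[[0,-0.2,0],[0,-0.4,0],[0,-0.4,0],[0,-0.4,0],[0,-0.4,0],[0,-0.4,0],[0,-0.4,0],[0,-0.4,0]], jaw=[0.4,0.4,0.4,0.4,0.4,0.4,0.4,0.4])

```text
time: 1.6
tool_pos: [0.4737, -0.0278, 0.3173]
tool_rot: [2.637, -0.025, 2.938]
contact_force: [1.0, -0.1, 0.2]
opening: 0.0368
grip_force: 0.0
```

Run:
```python
from h import *
s=log();print(s['qpos'].round(4),s['tool_pos'].round(4),s['tool_rot'].round(4),s['time'])
open('log.txt','a').write('1.14398267 0.342633843 1.52490629 0 1.27541755 -0.145995827 0.14532206 0.50411013 0.22612974 -3.14024332 -0.000206525 2.86077223\n')
from scipy.spatial.transform import Rotation as Ro
from scipy.optimize import least_squares
D=np.loadtxt('log.txt')
def fk(q,p):
    e,a1,d1,a2,a3,d4,d6=p
    E=lambda a,t:Ro.from_euler(a,t).as_matrix()
    R1=E('z',q[0]);R2=R1@E('y',q[1]);R3=R2@E('y',q[2]);R=R3@E('z',q[3])@E('y',q[4])@E('z',q[5]+np.pi/2)
    return R1@[a1,e,d1]+R2@[0,0,a2]+R3@[a3,0,d4]+R@[0,0,d6],R
for r in D:
    print('rot err',np.degrees((Ro.from_matrix(fk(r[:6],np.zeros(7))[1]).inv()*Ro.from_euler('xyz',r[9:])).magnitude()).round(3))
f=lambda p:np.r_[np.concatenate([(fk(r[:6],p)[0]-r[6:9]) for r in D]),(p-[.07,0,.3,.4,0,.35,.25])*1e-3]
s=least_squares(f,[.07,0,.3,.4,0,.35,.25]);print(s.x.round(4),abs(s.fun[:-7]).max())
```

```text
[-0.5388  0.2293  1.5391  0.4654  1.5756 -1.9457] [ 0.4737 -0.0278  0.3173] [ 2.6374 -0.0254  2.9383] 1.6
rot err 0.0
rot err 0.0
rot err 0.0
rot err 0.0
[0.0764 0.     0.2229 0.5062 0.0465 0.3796 0.3181] 1.578170661264977e-06
```

```bash
cat > ik.py <<'E'
import numpy as np
from scipy.spatial.transform import Rotation as Ro
from scipy.optimize import least_squares
p=[.0764,0,.2229,.5062,.0465,.3796,.3181]
LO=np.array([-2.53,-.77,.04,-1,.28,-3.11])+.02;HI=np.array([2.53,2.02,2.7,4.14,2.66,3.11])-.02
E=lambda a,t:Ro.from_euler(a,t).as_matrix()
def fk(q):
    e,a1,d1,a2,a3,d4,d6=p
    R1=E('z',q[0]);R2=R1@E('y',q[1]);R3=R2@E('y',q[2]);R=R3@E('z',q[3])@E('y',q[4])@E('z',q[5]+np.pi/2)
    return R1@[a1,e,d1]+R2@[0,0,a2]+R3@[a3,0,d4]+R@[0,0,d6],R
def wristpts(q):
    e,a1,d1,a2,a3,d4,d6=p
    R1=E('z',q[0]);R2=R1@E('y',q[1]);R3=R2@E('y',q[2]); a=R1@[a1,e,d1]+R2@[0,0,a2]; return a,a+R3@[a3,0,d4]
def ik(P,R,q0s):
    best=None
    for q0 in q0s:
        f=lambda q:np.r_[(fk(q)[0]-P)*5,Ro.from_matrix(fk(q)[1].T@R).as_rotvec()]
        s=least_squares(f,np.clip(q0,LO+.01,HI-.01),bounds=(LO,HI))
        if best is None or s.cost<best.cost-1e-9: best=s
    return best.x,np.sqrt(2*best.cost)
def down(yaz): # tool down with y axis azimuth (deg)
    a=np.radians(yaz); y=np.array([np.cos(a),np.sin(a),0]); z=np.array([0,0,-1.]); return np.c_[np.cross(y,z),y,z]
def side(psi,tilt,xup): # tool z azimuth psi deg, tilt from down deg; tool x up or down
    a,t=np.radians([psi,tilt]); h=np.array([np.cos(a),np.sin(a),0]); k=np.array([0,0,1.])
    z=h*np.sin(t)-k*np.cos(t); x=(h*np.cos(t)+k*np.sin(t))*xup; return np.c_[x,np.cross(z,x),z]
def rv(R0,R1): return Ro.from_matrix(R1@R0.T).as_rotvec()
E
python3 - <<'E'
from ik import *
q0s=[np.array([-.5,.4,1.5,c,1.5,s]) for c in(.3,1.5,2.6) for s in (-2,0,2)]
np.set_printoptions(precision=2,suppress=True)
for nm,ya in(('A',80.1),('B',-99.9)):
    q,e=ik(np.array([.418,-.442,.018]),down(ya),q0s[:3]); print('grasp',nm,q,round(e,4))
for psi in(40,60,80,90,110):
  for t in(90,75):
    for xu in(1,-1):
      for C,nm in(((.516,.036,.187),'pot'),((.614,.305,.18),'crock')):
        q,e=ik(np.array(C),side(psi,t,xu),q0s)
        if e<.01: print(nm,psi,t,xu,q,[w.round(2) for w in wristpts(q)])
E
```

```text
grasp A [-0.94  0.71  1.51 -0.    0.91 -2.34] 0.0
grasp B [-0.94  0.71  1.51 -0.    0.91  0.8 ] 0.0
pot 40 90 1 [-0.79  0.83  2.35  1.65  1.57 -1.61] [array([ 0.32, -0.21,  0.56]), array([ 0.27, -0.17,  0.19])]
crock 40 90 1 [ 0.06  0.84  2.18  2.5   1.47 -1.5 ] [array([0.37, 0.1 , 0.56]), array([0.37, 0.1 , 0.18])]
pot 40 90 -1 [-0.79  0.83  2.35  1.65  1.57  1.53] [array([ 0.32, -0.21,  0.56]), array([ 0.27, -0.17,  0.19])]
crock 40 90 -1 [0.06 0.84 2.18 2.5  1.47 1.64] [array([0.37, 0.1 , 0.56]), array([0.37, 0.1 , 0.18])]
pot 40 75 1 [-0.76  0.57  2.34  1.62  1.29 -1.33] [array([ 0.25, -0.13,  0.65]), array([ 0.28, -0.16,  0.27])]
crock 40 75 1 [ 0.08  0.62  2.16  2.43  1.02 -1.33] [array([0.29, 0.1 , 0.63]), array([0.38, 0.11, 0.26])]
pot 40 75 -1 [-0.76  0.57  2.34  1.62  1.29  1.81] [array([ 0.25, -0.13,  0.65]), array([ 0.28, -0.16,  0.27])]
crock 40 75 -1 [0.08 0.62 2.16 2.43 1.02 1.81] [array([0.29, 0.1 , 0.63]), array([0.38, 0.11, 0.26])]
pot 60 90 1 [-0.77  0.83  2.06  1.33  1.63 -1.32] [array([ 0.32, -0.2 ,  0.57]), array([ 0.36, -0.24,  0.19])]
crock 60 90 1 [-0.1   0.8
[... 2693 characters left out ...]
, 0.45]), array([0.72, 0.01, 0.18])]
pot 110 90 -1 [-0.51  1.03  1.31  0.89  2.15  2.16] [array([ 0.42, -0.15,  0.48]), array([ 0.62, -0.26,  0.19])]
crock 110 90 -1 [-0.1   1.1   1.14  1.28  1.92  2.42] [array([0.46, 0.03, 0.45]), array([0.72, 0.01, 0.18])]
pot 110 75 1 [-0.5   0.9   1.34  0.78  2.   -0.96] [array([ 0.38, -0.12,  0.54]), array([ 0.62, -0.25,  0.27])]
crock 110 75 1 [-0.08  0.98  1.16  1.11  1.77 -0.67] [array([0.42, 0.04, 0.51]), array([0.72, 0.02, 0.26])]
pot 110 75 -1 [-0.5   0.9   1.34  0.78  2.    2.18] [array([ 0.38, -0.12,  0.54]), array([ 0.62, -0.25,  0.27])]
crock 110 75 -1 [-0.08  0.98  1.16  1.11  1.77  2.47] [array([0.42, 0.04, 0.51]), array([0.72, 0.02, 0.26])]
```

```bash
cat >> ik.py <<'E'
def plan(P,R,rows=8,s=None):
    from cell import telemetry
    s=s or telemetry.observe(); R0=Ro.from_euler('xyz',s['tool_rot']).as_matrix()
    d=np.array(P)-s['tool_pos']; w=rv(R0,R); n=int(np.ceil(max(np.linalg.norm(d)/.0417/rows,np.degrees(np.linalg.norm(w))/7.16/rows,abs(w).max()/.5,abs(d).max()/.4)))
    n=max(n,1); print('calls',n,'d',(d/.4/n).round(3).tolist(),'r',(w/.5/n).round(3).tolist(),'| |d|',np.linalg.norm(d).round(4),'rows/call',np.ceil(max(np.linalg.norm(d)/.0417,np.degrees(np.linalg.norm(w))/7.16)/n))
    q=s['qpos']
    for k in range(1,n+1):
        q,e=ik(s['tool_pos']+d*k/n,Ro.from_rotvec(w*k/n).as_matrix()@R0,[q]); print('  q',q.round(2),'err',round(e,4),'wrist z',wristpts(q)[1].round(2))
E
python3 - <<'E'
from h import *
from ik import *
im=cv2.imread('pics/top0.png'); hsv=cv2.cvtColor(im,cv2.COLOR_BGR2HSV);P=pose('top')
m=cv2.inRange(hsv,np.array((8,80,110)),np.array((22,200,255)));m[:272]=0;m[350:]=0;m[:,:500]=0;m[:,532:]=0
n,l,st,c=cv2.connectedComponentsWithStats(m);k=1+np.argmax(st[1:,4]);W=np.array([onz('top',u,v,.03,P)[:2] for v,u in np.argwhere(l==k).astype(float)])
mu=W.mean(0);w,v=np.linalg.eigh(np.cov((W-mu).T));d=v[:,1]*np.sign(v[0,1]);t=(W-mu)@d
a=np.degrees(np.arctan2(d[1],d[0]));end=mu+d*t.min();g=end+d*.045;print(st[k],a,end,g)
plan([g[0],g[1],.12],down(a+90))
E
```

```text
[507 272  20  76 763] -10.967947859528174 [ 0.37585887 -0.43376408] [ 0.42003689 -0.44232577]
calls 2 d [-0.067, -0.518, -0.247] r [-0.499, 0.074, 0.018] | |d| 0.4622 rows/call 6.0
  q [-0.77  0.38  1.52  0.21  1.39 -2.19] err 0.0 wrist z [ 0.43 -0.31  0.53]
  q [-0.94  0.59  1.42 -0.    1.13 -2.32] err 0.0 wrist z [ 0.42 -0.44  0.44]
```

Request:
apply_moves(delta_pos=[[-0.067,-0.518,-0.247],[-0.067,-0.518,-0.247],[-0.067,-0.518,-0.247],[-0.067,-0.518,-0.247],[-0.067,-0.518,-0.247],[-0.067,-0.518,-0.247],[-0.067,-0.518,-0.247]], dr=[[-0.499,0.074,0.018],[-0.499,0.074,0.018],[-0.499,0.074,0.018],[-0.499,0.074,0.018],[-0.499,0.074,0.018],[-0.499,0.074,0.018],[-0.499,0.074,0.018]], jaw=[0.4,0.4,0.4,0.4,0.4,0.4,0.4])

```text
time: 2.18
tool_pos: [0.4459, -0.2362, 0.2156]
tool_rot: [2.888, -0.016, 2.939]
contact_force: [0.2, 0.8, -0.4]
opening: 0.0366
grip_force: 0.0
```

Request:
apply_moves(delta_pos=[[-0.067,-0.518,-0.247],[-0.067,-0.518,-0.247],[-0.067,-0.518,-0.247],[-0.067,-0.518,-0.247],[-0.067,-0.518,-0.247],[-0.067,-0.518,-0.247],[-0.067,-0.518,-0.247],[-0.067,-0.518,-0.247]], dr=[[-0.499,0.074,0.018],[-0.499,0.074,0.018],[-0.499,0.074,0.018],[-0.499,0.074,0.018],[-0.499,0.074,0.018],[-0.499,0.074,0.018],[-0.499,0.074,0.018],[-0.499,0.074,0.018]], jaw=[0.4,0.4,0.4,0.4,0.4,0.4,0.4,0.4])

```text
time: 2.85
tool_pos: [0.4203, -0.44, 0.119]
tool_rot: [3.14, -0.001, 2.949]
contact_force: [0.1, 0.1, 1.0]
opening: 0.0368
grip_force: 0.0
```

Run:
```python
from h import *
from ik import *
snap('wrist','w1.png'); P=pose('wrist')
s=telemetry.observe(); print(s['time'],s['tool_pos'],s['tool_rot'])
for X in ([.3759,-.4338,.03],[.42,-.4423,.03]): print(proj('wrist',X,P))
plan([.42,-.4423,.019],down(79.5))
```

```text
2.9 [ 0.42085738 -0.43933503  0.11983542] [3.14038480e+00 1.06522742e-04 2.95041922e+00]
[317.91160923 192.48798387]
[318.1731982  250.57275549]
calls 1 d [-0.002, -0.007, -0.252] r [-0.002, 0.001, 0.016] | |d| 0.1009 rows/call 3.0
  q [-0.94  0.72  1.51 -0.    0.92 -2.32] err 0.0 wrist z [ 0.42 -0.44  0.34]
```

View pics/w1.png

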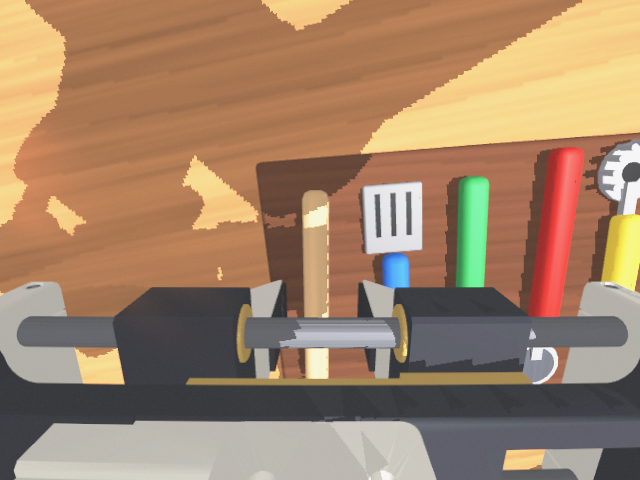

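The wrist view confirms it: the spoon handle's end is at (315,192) against a predicted (318,192), and the turner head sits close on its right. I'll narrow the jaw, go down and grip.

Request:
apply_moves(delta_pos=[[-0.002,-0.009,-0.1],[-0.002,-0.009,-0.2],[-0.002,-0.009,-0.252],[-0.002,-0.009,-0.252],[-0.002,-0.009,-0.252],[-0.002,-0.009,-0.252],[-0.002,-0.009,-0.252],[-0.002,-0.009,-0.252]], dr=[[0,0,0],[0,0,0],[0,0,0],[0,0,0],[0,0,0],[0,0,0],[0,0,0],[0,0,0]], jaw=[0.32,0.32,0.32,0.32,0.1,0.1,0.1,0.1], force=50)

```text
time: 3.57
tool_pos: [0.4207, -0.4433, 0.0202]
tool_rot: [-3.141, 0.002, 2.951]
contact_force: [0.7, 3.2, 4.8]
opening: 0.0198
grip_force: 50.0
```

Request:
apply_moves(delta_pos=[[0,0,0],[0,0,0],[0,0,0.1],[0,0,0.2],[0,0,0.3],[0,0,0.4],[0,0,0.5],[0,0,0.5]], dr=[[0,0,0],[0,0,0],[0,0,0],[0,0,0],[0,0,0],[0,0,0],[0,0,0],[0,0,0]], jaw=[0.1,0.1,0.1,0.1,0.1,0.1,0.1,0.1])

```text
time: 4.23
tool_pos: [0.4219, -0.4467, 0.2285]
tool_rot: [-3.131, 0.012, 2.951]
contact_force: [0.5, -0.9, -0.8]
opening: 0.0198
grip_force: 50.0
```

Run:
```python
from ik import *
R=side(60,80,1)
# spoon axis lies 6mm behind TCP; tip 165mm beyond grip along -tool x
def tcp(tip,R,s=.165,o=.006): return np.array(tip)+R[:,0]*s+R[:,2]*o
P=tcp([.5157,.0362,.023],R); print('stir tcp centre',P)
plan(P+[0,0,.12],R)
```

```text
stir tcp centre [0.5329804  0.06613053 0.18445139]
calls 4 d [0.069, 0.321, 0.047] r [0.734, 0.329, -0.774] | |d| 0.5302 rows/call 5.0
  q [-0.86  0.57  1.16  0.18  1.75 -1.84] err 0.0 wrist z [ 0.48 -0.43  0.54]
  q [-0.83  0.58  1.28  0.5   1.87 -1.39] err 0.0 wrist z [ 0.48 -0.41  0.5 ]
  q [-0.79  0.52  1.6   0.88  1.76 -1.05] err 0.0 wrist z [ 0.44 -0.34  0.43]
  q [-0.68  0.44  2.01  1.34  1.53 -0.89] err 0.0 wrist z [ 0.38 -0.21  0.36]
```

Request:
apply_moves(delta_pos=[[0.069,0.321,0.07],[0.069,0.321,0.07],[0.069,0.321,0.07],[0.069,0.321,0.07],[0.069,0.321,0.07],[0.069,0.321,0.07],[0.069,0.321,0.07]], dr=[[0.734,0.329,-0.774],[0.734,0.329,-0.774],[0.734,0.329,-0.774],[0.734,0.329,-0.774],[0.734,0.329,-0.774],[0.734,0.329,-0.774],[0.734,0.329,-0.774]], jaw=[0.1,0.1,0.1,0.1,0.1,0.1,0.1])

```text
time: 4.82
tool_pos: [0.4472, -0.3159, 0.2462]
tool_rot: [2.858, -0.285, 2.6]
contact_force: [0.0, -0.3, -1.4]
opening: 0.0196
grip_force: 50.0
```

Request:
apply_moves(delta_pos=[[0.069,0.321,0.07],[0.069,0.321,0.07],[0.069,0.321,0.07],[0.069,0.321,0.07],[0.069,0.321,0.07],[0.069,0.321,0.07],[0.069,0.321,0.07]], dr=[[0.734,0.329,-0.774],[0.734,0.329,-0.774],[0.734,0.329,-0.774],[0.734,0.329,-0.774],[0.734,0.329,-0.774],[0.734,0.329,-0.774],[0.734,0.329,-0.774]], jaw=[0.1,0.1,0.1,0.1,0.1,0.1,0.1])

```text
time: 5.4
tool_pos: [0.4748, -0.1874, 0.2748]
tool_rot: [2.663, -0.643, 2.297]
contact_force: [0.5, -0.3, -0.9]
opening: 0.0195
grip_force: 50.0
```

Request:
apply_moves(delta_pos=[[0.069,0.321,0.047],[0.069,0.321,0.047],[0.069,0.321,0.047],[0.069,0.321,0.047],[0.069,0.321,0.047],[0.069,0.321,0.047],[0.069,0.321,0.047]], dr=[[0.734,0.329,-0.774],[0.734,0.329,-0.774],[0.734,0.329,-0.774],[0.734,0.329,-0.774],[0.734,0.329,-0.774],[0.734,0.329,-0.774],[0.734,0.329,-0.774]], jaw=[0.1,0.1,0.1,0.1,0.1,0.1,0.1])

```text
time: 5.98
tool_pos: [0.5026, -0.059, 0.2939]
tool_rot: [2.578, -1.037, 1.97]
contact_force: [0.2, -0.2, -1.0]
opening: 0.0196
grip_force: 50.0
```

Request:
apply_moves(delta_pos=[[0.069,0.321,0.0],[0.069,0.321,0.0],[0.069,0.321,0.0],[0.069,0.321,0.0],[0.069,0.321,0.0],[0.069,0.321,0.0],[0.069,0.321,0.0],[0.069,0.321,0.0]], dr=[[0.734,0.329,-0.774],[0.734,0.329,-0.774],[0.734,0.329,-0.774],[0.734,0.329,-0.774],[0.734,0.329,-0.774],[0.734,0.329,-0.774],[0.734,0.329,-0.774],[0.734,0.329,-0.774]], jaw=[0.1,0.1,0.1,0.1,0.1,0.1,0.1,0.1])

```text
time: 6.65
tool_pos: [0.5311, 0.0689, 0.2944]
tool_rot: [3.099, -1.406, 1.079]
contact_force: [0.7, -1.0, -0.4]
opening: 0.0194
grip_force: 50.0
```

Run:
```python
from h import *
from ik import *
a=snap('top','t1.png'); b=snap('side','s1.png')
c=np.hstack([a[200:380,180:420],b[150:330,220:460]]); cv2.imwrite('pics/c1.png',cv2.resize(c,None,fx=1.65,fy=1.65)[:,:,::-1])
s=telemetry.observe();R=side(60,80,1);P=s['tool_pos'];Rm=Ro.from_euler('xyz',s['tool_rot']).as_matrix()
print(P,s['time'],s['opening'],s['contact_force'])
tip=P-Rm[:,0]*.165-Rm[:,2]*.006; print('tip',tip,'top px',proj('top',tip)-[180,200],'side px',proj('side',tip)-[220,150])
plan([.533,.066,.305],R)
```

```text
[0.53101241 0.06887644 0.29428867] 6.75 0.019634791527128007 [-0.78640305 -0.3223827   0.23154213]
tip [0.51504593 0.04012447 0.13248819] top px [93.05042913 82.07232266] side px [116.04047907 101.96658747]
calls 1 d [0.005, -0.007, 0.027] r [-0.012, 0.02, 0.022] | |d| 0.0113 rows/call 1.0
  q [-0.68  0.44  2.01  1.34  1.53 -0.88] err 0.0 wrist z [ 0.38 -0.21  0.36]
```

View pics/c1.png

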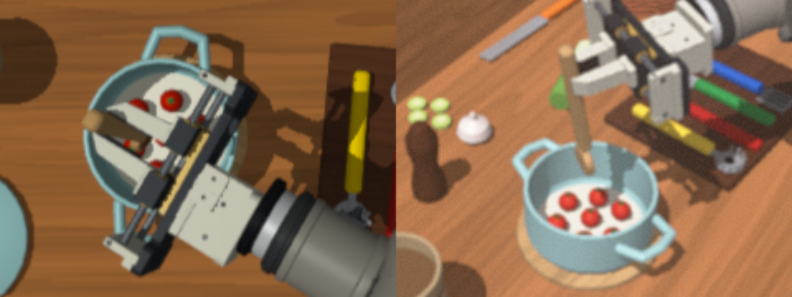

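The spoon is held upright over the pot with the bowl down. Its tip is at (193,172) in the side crop, as predicted. Next I'll find a gap between the tomatoes and lay out the circle.

Run:
```python
from h import *
from ik import *
im=cv2.imread('pics/top0.png');hsv=cv2.cvtColor(im,cv2.COLOR_BGR2HSV)
m=cv2.inRange(hsv,np.array((0,150,60)),np.array((8,255,255)))|cv2.inRange(hsv,np.array((174,150,60)),np.array((180,255,255)));m[:,:230]=0;m[:,330:]=0;m[:240]=0;m[330:]=0
n,l,st,c=cv2.connectedComponentsWithStats(m);C=np.array([.5157,.0362])
T=np.array([onz('top',*c[k],.035)[:2]-C for k in range(1,n) if st[k,4]>20]);print((T*1e3).round())
y=np.array([.866,-.5])
for r in(.04,.048,.055):
  for th in range(0,360,30):
    t=np.radians(th);b=r*np.array([np.cos(t),np.sin(t)]); pts=b+np.outer(np.linspace(-.016,.016,9),y)
    print(r,th,(np.linalg.norm(pts[:,None]-T[None],axis=2).min()*1e3).round(1),end=' | ')
  print()
th=np.radians
for t0 in(0,240,120):
  k=np.arange(1,9);a=th(t0-15*k);print(t0,[[x,y,0] for x,y in np.round(.048/.4*np.c_[np.cos(a)-np.cos(th(t0)),np.sin(a)-np.sin(th(t0))],3).tolist()])
```

```text
[[ 42.  -8.]
 [ 31.  36.]
 [ 11. -40.]
 [ -1.  -0.]
 [-17.  41.]
 [-29. -37.]
 [-47.  13.]]
0.04 0 6.0 | 0.04 30 12.4 | 0.04 60 7.1 | 0.04 90 8.0 | 0.04 120 6.7 | 0.04 150 12.4 | 0.04 180 7.7 | 0.04 210 12.0 | 0.04 240 6.7 | 0.04 270 6.1 | 0.04 300 8.9 | 0.04 330 14.2 | 
0.048 0 9.9 | 0.048 30 5.5 | 0.048 60 1.3 | 0.048 90 14.9 | 0.048 120 3.2 | 0.048 150 12.4 | 0.048 180 11.7 | 0.048 210 5.2 | 0.048 240 1.7 | 0.048 270 12.9 | 0.048 300 4.8 | 0.048 330 14.2 | 
0.055 0 13.3 | 0.055 30 2.7 | 0.055 60 8.0 | 0.055 90 20.4 | 0.055 120 0.9 | 0.055 150 12.4 | 0.055 180 15.2 | 0.055 210 4.7 | 0.055 240 8.4 | 0.055 270 18.5 | 0.055 300 2.3 | 0.055 330 14.3 | 
0 [[-0.004, -0.031, 0], [-0.016, -0.06, 0], [-0.035, -0.085, 0], [-0.06, -0.104, 0], [-0.089, -0.116, 0], [-0.12, -0.12, 0], [-0.151, -0.116, 0], [-0.18, -0.104, 0]]
240 [[-0.025, 0.019, 0], [-0.044, 0.044, 0], [-0.056, 0.073, 0], [-0.06, 0.104, 0], [-0.056, 0.135, 0], [-0.044, 0.164, 0], [-0.025, 0.189, 0], [0.0, 0.208, 0]]
120 [[0.029, 0.012, 0], [0.06, 0.016, 0], [0.091, 0.012, 0], [0.12, -0.0, 0], [0.145, -0.019, 0], [0.164, -0.044, 0], [0.176, -0.073, 0], [0.18, -0.104, 0]]
```

Request:
apply_moves(delta_pos=[[0.005,0.05,0],[0.005,0.113,0],[0.005,0.113,-0.04],[0.005,0.113,-0.08],[0.005,0.113,-0.12],[0.005,0.113,-0.14],[0.005,0.113,-0.16],[0.005,0.113,-0.18]], dr=[[0,0,0],[0,0,0],[0,0,0],[0,0,0],[0,0,0],[0,0,0],[0,0,0],[0,0,0]], jaw=[0.1,0.1,0.1,0.1,0.1,0.1,0.1,0.1], force=60)

```text
time: 7.42
tool_pos: [0.5327, 0.1145, 0.2216]
tool_rot: [3.123, -1.408, 1.054]
contact_force: [0.6, 0.9, -1.3]
opening: 0.0194
grip_force: 60.0
```

Request:
apply_moves(delta_pos=[[0,0,-0.02],[0,0,-0.04],[0,0,-0.06],[0,0,-0.075],[0,0,-0.085],[0,0,-0.085]], dr=[[0,0,0],[0,0,0],[0,0,0],[0,0,0],[0,0,0],[0,0,0]], jaw=[0.1,0.1,0.1,0.1,0.1,0.1])

```text
time: 7.92
tool_pos: [0.5322, 0.115, 0.1871]
tool_rot: [3.14, -1.408, 1.037]
contact_force: [-0.3, -0.2, -0.1]
opening: 0.0196
grip_force: 60.0
```

Run:
```python
from h import *
from ik import *
s=telemetry.observe();P=s['tool_pos'];Rm=Ro.from_euler('xyz',s['tool_rot']).as_matrix()
tip=P-Rm[:,0]*.165-Rm[:,2]*.006;print(tip,tip[:2]-[.5157,.0362],s['contact_force'],s['time'])
th=np.radians
for t0 in(90,330,210):
  k=np.arange(1,9);a=th(t0-15*k);print(t0,[[x,y,0] for x,y in np.round(.048/.4*np.c_[np.cos(a)-np.cos(th(t0)),np.sin(a)-np.sin(th(t0))],3).tolist()])
```

```text
[0.51556985 0.0868274  0.02525629] [-0.00013015  0.0506274 ] [-0.32414493 -0.15778759 -0.14883164] 7.9167
90 [[0.031, -0.004, 0], [0.06, -0.016, 0], [0.085, -0.035, 0], [0.104, -0.06, 0], [0.116, -0.089, 0], [0.12, -0.12, 0], [0.116, -0.151, 0], [0.104, -0.18, 0]]
330 [[-0.019, -0.025, 0], [-0.044, -0.044, 0], [-0.073, -0.056, 0], [-0.104, -0.06, 0], [-0.135, -0.056, 0], [-0.164, -0.044, 0], [-0.189, -0.025, 0], [-0.208, 0.0, 0]]
210 [[-0.012, 0.029, 0], [-0.016, 0.06, 0], [-0.012, 0.091, 0], [-0.0, 0.12, 0], [0.019, 0.145, 0], [0.044, 0.164, 0], [0.073, 0.176, 0], [0.104, 0.18, 0]]
```

Request:
apply_moves(delta_pos=[[0.031,-0.006,-0.005],[0.06,-0.018,-0.005],[0.085,-0.038,-0.005],[0.104,-0.063,-0.005],[0.116,-0.093,-0.005],[0.12,-0.124,-0.005],[0.116,-0.155,-0.005],[0.104,-0.184,-0.005]], dr=[[0,0,0],[0,0,0],[0,0,0],[0,0,0],[0,0,0],[0,0,0],[0,0,0],[0,0,0]], jaw=[0.1,0.1,0.1,0.1,0.1,0.1,0.1,0.1])

```text
time: 8.58
tool_pos: [0.5738, 0.0413, 0.187]
tool_rot: [3.126, -1.409, 1.052]
contact_force: [-0.9, 0.7, 1.8]
opening: 0.0263
grip_force: 6.2
```

Request:
apply_moves(delta_pos=[[-0.019,-0.025,0],[-0.044,-0.044,0],[-0.073,-0.056,0],[-0.104,-0.06,0],[-0.135,-0.056,0],[-0.164,-0.044,0],[-0.189,-0.025,0],[-0.208,0.0,0]], dr=[[0,0,0],[0,0,0],[0,0,0],[0,0,0],[0,0,0],[0,0,0],[0,0,0],[0,0,0]], jaw=[0.1,0.1,0.1,0.1,0.1,0.1,0.1,0.1])

```text
time: 9.25
tool_pos: [0.4908, 0.0407, 0.187]
tool_rot: [3.115, -1.41, 1.059]
contact_force: [7.2, -4.8, 11.5]
opening: 0.0196
grip_force: 60.9
```

Request:
apply_moves(delta_pos=[[-0.012,0.029,0],[-0.016,0.06,0],[-0.012,0.091,0],[0,0.12,0],[0.019,0.145,0],[0.044,0.164,0],[0.073,0.176,0],[0.104,0.18,0]], dr=[[0,0,0],[0,0,0],[0,0,0],[0,0,0],[0,0,0],[0,0,0],[0,0,0],[0,0,0]], jaw=[0.1,0.1,0.1,0.1,0.1,0.1,0.1,0.1])

```text
time: 9.92
tool_pos: [0.5322, 0.1137, 0.1855]
tool_rot: [3.132, -1.406, 1.045]
contact_force: [-1.4, -3.7, 0.0]
opening: 0.0196
grip_force: 60.0
```

Run:
```python
from h import *
from ik import *
b=snap('side','s2.png'); a=snap('top','t2.png')
c=np.hstack([a[200:380,180:420],b[150:330,220:460]]); cv2.imwrite('pics/c2.png',cv2.resize(c,None,fx=1.65,fy=1.65)[:,:,::-1])
s=telemetry.observe();P=s['tool_pos'];Rm=Ro.from_euler('xyz',s['tool_rot']).as_matrix()
tip=P-Rm[:,0]*.165-Rm[:,2]*.006;print(tip,tip[:2]-[.5157,.0362],s['contact_force'],s['time'],s['opening'],proj('side',tip)-[220,150])
```

```text
[0.51681815 0.08449895 0.0238633 ] [0.00111815 0.04829895] [-1.02726573 -3.28285005 -0.71378959] 10.0167 0.01917087247794588 [103.65011294 146.22080924]
```

View pics/c2.png

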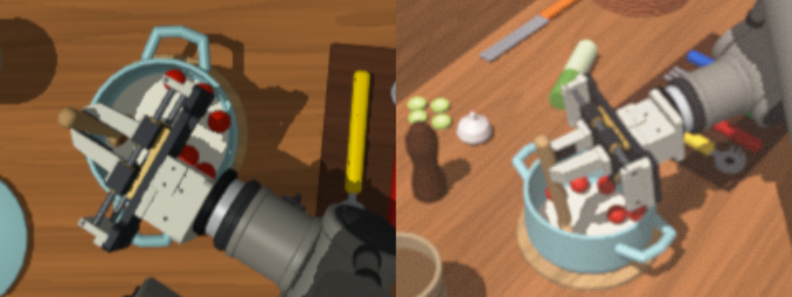

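Run:
```python
from h import *
from ik import *
s=telemetry.observe();P=s['tool_pos'];Rm=Ro.from_euler('xyz',s['tool_rot']).as_matrix()
C1,d1=ray('top',219.4,270.9);C2,d2=ray('side',310.3,234.8);d1/=np.linalg.norm(d1);d2/=np.linalg.norm(d2)
A=np.c_[d1,-d2];t=np.linalg.lstsq(A,C2-C1,rcond=None)[0];X=(C1+d1*t[0]+C2+d2*t[1])/2;print('handle end',X,'gap',np.linalg.norm(C1+d1*t[0]-C2-d2*t[1]))
print('in tool',Rm.T@(X-P),'expected ~[.045,0,-.006]')
```

```text
handle end [0.53261296 0.11634701 0.23318093] gap 0.00864252251176415
in tool [ 0.04730615 -0.00179343 -0.00527196] expected ~[.045,0,-.006]
```

The grip slackened briefly at 8.6 s, but triangulating the handle's end puts the spoon where it was in the fingers. The tomatoes are all in the pot, so two more rounds.

Request:
apply_moves(delta_pos=[[0.031,-0.004,0],[0.06,-0.016,0],[0.085,-0.035,0],[0.104,-0.06,0],[0.116,-0.089,0],[0.12,-0.12,0],[0.116,-0.151,0],[0.104,-0.18,0]], dr=[[0,0,0],[0,0,0],[0,0,0],[0,0,0],[0,0,0],[0,0,0],[0,0,0],[0,0,0]], jaw=[0.1,0.1,0.1,0.1,0.1,0.1,0.1,0.1])

```text
time: 10.68
tool_pos: [0.5716, 0.0424, 0.1873]
tool_rot: [-3.128, -1.413, 1.026]
contact_force: [-6.2, 5.6, 7.8]
opening: 0.0192
grip_force: 60.8
```

Request:
apply_moves(delta_pos=[[-0.019,-0.025,0],[-0.044,-0.044,0],[-0.073,-0.056,0],[-0.104,-0.06,0],[-0.135,-0.056,0],[-0.164,-0.044,0],[-0.189,-0.025,0],[-0.208,0.0,0]], dr=[[0,0,0],[0,0,0],[0,0,0],[0,0,0],[0,0,0],[0,0,0],[0,0,0],[0,0,0]], jaw=[0.1,0.1,0.1,0.1,0.1,0.1,0.1,0.1])

```text
time: 11.35
tool_pos: [0.4899, 0.0406, 0.1859]
tool_rot: [3.125, -1.408, 1.049]
contact_force: [3.4, 1.1, -0.6]
opening: 0.0193
grip_force: 60.1
```

Request:
apply_moves(delta_pos=[[-0.012,0.029,0],[-0.016,0.06,0],[-0.012,0.091,0],[0,0.12,0],[0.019,0.145,0],[0.044,0.164,0],[0.073,0.176,0],[0.104,0.18,0]], dr=[[0,0,0],[0,0,0],[0,0,0],[0,0,0],[0,0,0],[0,0,0],[0,0,0],[0,0,0]], jaw=[0.1,0.1,0.1,0.1,0.1,0.1,0.1,0.1])

```text
time: 12.02
tool_pos: [0.5321, 0.1141, 0.1857]
tool_rot: [3.134, -1.407, 1.043]
contact_force: [-0.4, -0.5, -1.2]
opening: 0.0193
grip_force: 59.9
```

Request:
apply_moves(delta_pos=[[0.031,-0.004,0],[0.06,-0.016,0],[0.085,-0.035,0],[0.104,-0.06,0],[0.116,-0.089,0],[0.12,-0.12,0],[0.116,-0.151,0],[0.104,-0.18,0]], dr=[[0,0,0],[0,0,0],[0,0,0],[0,0,0],[0,0,0],[0,0,0],[0,0,0],[0,0,0]], jaw=[0.1,0.1,0.1,0.1,0.1,0.1,0.1,0.1])

```text
time: 12.68
tool_pos: [0.5722, 0.0421, 0.1872]
tool_rot: [-3.133, -1.412, 1.031]
contact_force: [-5.0, 7.8, 9.6]
opening: 0.019
grip_force: 61.0
```

Request:
apply_moves(delta_pos=[[-0.019,-0.025,0],[-0.044,-0.044,0],[-0.073,-0.056,0],[-0.104,-0.06,0],[-0.135,-0.056,0],[-0.164,-0.044,0],[-0.189,-0.025,0],[-0.208,0.0,0]], dr=[[0,0,0],[0,0,0],[0,0,0],[0,0,0],[0,0,0],[0,0,0],[0,0,0],[0,0,0]], jaw=[0.1,0.1,0.1,0.1,0.1,0.1,0.1,0.1])

```text
time: 13.35
tool_pos: [0.4901, 0.0405, 0.1862]
tool_rot: [3.124, -1.408, 1.05]
contact_force: [3.9, 0.0, 0.2]
opening: 0.0195
grip_force: 59.9
```

Request:
apply_moves(delta_pos=[[-0.012,0.029,0],[-0.016,0.06,0],[-0.012,0.091,0],[0,0.12,0],[0.019,0.145,0],[0.044,0.164,0],[0.073,0.176,0],[0.104,0.18,0]], dr=[[0,0,0],[0,0,0],[0,0,0],[0,0,0],[0,0,0],[0,0,0],[0,0,0],[0,0,0]], jaw=[0.1,0.1,0.1,0.1,0.1,0.1,0.1,0.1])

```text
time: 14.02
tool_pos: [0.5325, 0.1138, 0.1859]
tool_rot: [3.13, -1.407, 1.047]
contact_force: [0.2, -2.9, 1.5]
opening: 0.0195
grip_force: 60.0
```

Request:
apply_moves(delta_pos=[[0,-0.04,0.03],[0,-0.07,0.07],[0,-0.07,0.13],[0,-0.07,0.2],[0,-0.07,0.28],[0,-0.07,0.36],[0,-0.07,0.44],[0,-0.07,0.44]], dr=[[0,0,0],[0,0,0],[0,0,0],[0,0,0],[0,0,0],[0,0,0],[0,0,0],[0,0,0]], jaw=[0.1,0.1,0.1,0.1,0.1,0.1,0.1,0.1])

```text
time: 14.68
tool_pos: [0.5323, 0.0855, 0.3667]
tool_rot: [3.077, -1.408, 1.099]
contact_force: [1.4, -0.1, -0.4]
opening: 0.0193
grip_force: 60.0
```

Run:
```python
from h import *
from ik import *
b=snap('side','s3.png'); a=snap('top','t3.png')
c=np.hstack([a[180:380,80:360],b[130:330,150:430]]); cv2.imwrite('pics/c3.png',cv2.resize(c,None,fx=1.42,fy=1.42)[:,:,::-1])
s=telemetry.observe();print(s['time'],s['tool_pos'])
# crock circle by rim: dark interior/brown rim - print hsv samples
hsv=cv2.cvtColor(a,cv2.COLOR_RGB2HSV)
for u in range(96,190,6): print(u,hsv[232,u],end=' ')
# plan: release point. lean 20deg (tilt 70), tip at crock centre -0.03 h
h=np.array([np.cos(np.radians(60)),np.sin(np.radians(60)),0])
R=side(60,70,1);C=np.array([.614,.305,0])
P=C-h*.028+[0,0,.012]+R[:,0]*.165+R[:,2]*.006;print('\nrelease',P)
plan(P+[0,0,.14],R)
q,e=ik(P,R,[s['qpos']]);print(q,e,wristpts(q)[1])
```

```text
14.7833 [0.53172799 0.08566293 0.36198964]
96 [ 14 173 136] 102 [ 17 105 162] 108 [18 89 66] 114 [ 15 133  50] 120 [ 16 103 131] 126 [ 16 102 132] 132 [ 16 103 131] 138 [ 16 103 131] 144 [ 15 104 130] 150 [ 16 105 129] 156 [ 17 104 128] 162 [20 88 84] 168 [18 90 65] 174 [20 90 65] 180 [ 18 110  67] 186 [ 14 170  72] 
release [0.63103574 0.33450677 0.16499716]
calls 1 d [0.248, 0.622, -0.142] r [-0.315, 0.193, 0.022] | |d| 0.2739 rows/call 7.0
  q [-0.    0.43  1.8   1.59  0.95 -0.57] err 0.0 wrist z [0.48 0.08 0.41]
[-1.58306949e-03  6.73718923e-01  1.89803368e+00  1.82311627e+00
  9.99453473e-01 -9.81300442e-01] 4.3694277808043555e-14 [0.48157763 0.07563772 0.27379377]
```

View pics/c3.png

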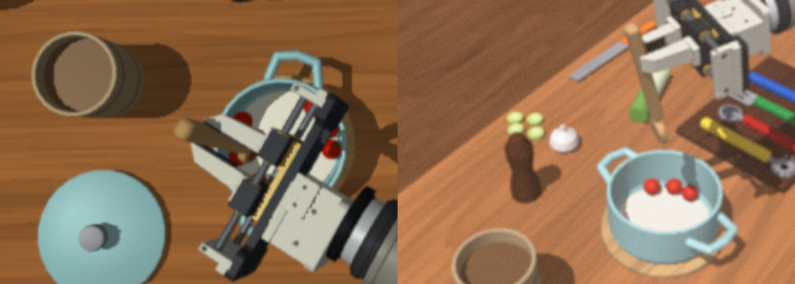

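Seen through the frame, the tomatoes are still in the pot and the spoon is clear of it. The crock rim centre is at about (132.5,232.5), which matches the earlier fix. Next is the crock.

```bash
cat >> ik.py <<'E'
CR=np.array([.614,.306,0])
def rel(s,off=-.028,lat=0,psi=60,tilt=65,bot=.012,o=.007,xup=1):
    a=np.radians(psi);h=np.array([np.cos(a),np.sin(a),0]);l=np.array([-h[1],h[0],0]);R=side(psi,tilt,xup)
    return CR+h*off+l*lat+[0,0,bot]+R[:,0]*xup*s+R[:,2]*o,R
E
python3 - <<'E'
from ik import *
P,R=rel(.165);print(P)
plan(P+[0,0,.14],R)
E
```

```text
[0.63803808 0.34763518 0.15858246]
calls 1 d [0.266, 0.655, -0.159] r [-0.465, 0.282, 0.022] | |d| 0.2897 rows/call 7.0
  q [ 0.04  0.43  1.74  1.47  0.88 -0.43] err 0.0 wrist z [0.49 0.1  0.43]
```

Request:
apply_moves(delta_pos=[[0.266,0.655,-0.159],[0.266,0.655,-0.159],[0.266,0.655,-0.159],[0.266,0.655,-0.159],[0.266,0.655,-0.159],[0.266,0.655,-0.159],[0.266,0.655,-0.159],[0.266,0.655,-0.159]], dr=[[-0.465,0.282,0.022],[-0.465,0.282,0.022],[-0.465,0.282,0.022],[-0.465,0.282,0.022],[-0.465,0.282,0.022],[-0.465,0.282,0.022],[-0.465,0.282,0.022],[-0.465,0.282,0.022]], jaw=[0.1,0.1,0.1,0.1,0.1,0.1,0.1,0.1])

```text
time: 15.45
tool_pos: [0.6369, 0.3531, 0.2927]
tool_rot: [-3.123, -1.131, 1.037]
contact_force: [-1.4, -0.5, -1.8]
opening: 0.0193
grip_force: 60.0
```

Run:
```python
from h import *
from ik import *
b=snap('side','s4.png'); a=snap('top','t4.png')
c=np.hstack([a[150:350,80:360],b[180:380,120:400]]); cv2.imwrite('pics/c4.png',cv2.resize(c,None,fx=1.42,fy=1.42)[:,:,::-1])
P,R=rel(.165);plan(P,R)
```

```text
calls 1 d [0.002, -0.003, -0.339] r [-0.002, -0.014, -0.005] | |d| 0.1356 rows/call 4.0
  q [ 0.04  0.65  1.85  1.75  0.89 -0.86] err 0.0 wrist z [0.49 0.1  0.29]
```

View pics/c4.png

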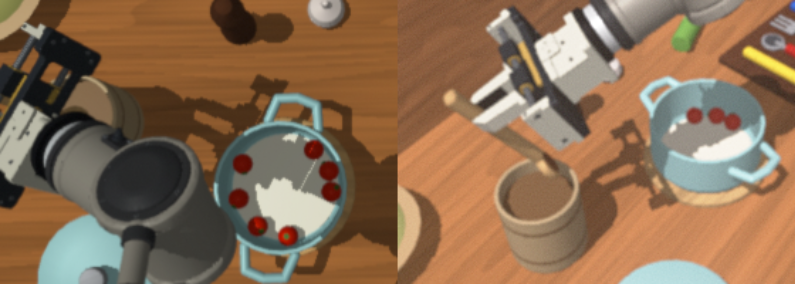

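Run:
```python
from h import *
from ik import *
s=telemetry.observe();P=s['tool_pos'];R=Ro.from_euler('xyz',s['tool_rot']).as_matrix()
for x in(-.165,.045): print(proj('side',P+R@[x,0,-.006]))
```

```text
[230.41669415 301.77472282]
[160.72283541 244.42459712]
```

Request:
apply_moves(delta_pos=[[0.002,-0.003,-0.08],[0.002,-0.003,-0.16],[0.002,-0.003,-0.23],[0.002,-0.003,-0.29],[0.002,-0.003,-0.335],[0.002,-0.003,-0.335],[0.002,-0.003,-0.335]], dr=[[0,-0.014,0],[0,-0.014,0],[0,-0.014,0],[0,-0.014,0],[0,-0.014,0],[0,-0.014,0],[0,-0.014,0]], jaw=[0.1,0.1,0.1,0.1,0.1,0.1,0.1])

```text
time: 16.13
tool_pos: [0.6393, 0.3448, 0.1628]
tool_rot: [3.14, -1.138, 1.046]
contact_force: [-0.1, 0.2, -0.6]
opening: 0.0198
grip_force: 60.0
```

Request:
apply_moves(delta_pos=[[0,0,0],[0,0,0],[0,0,0],[0,0,0],[0,0,0],[0,0,0]], dr=[[0,0,0],[0,0,0],[0,0,0],[0,0,0],[0,0,0],[0,0,0]], jaw=[0.35,0.4,0.4,0.4,0.4,0.4])

```text
time: 16.63
tool_pos: [0.6395, 0.3463, 0.1649]
tool_rot: [3.131, -1.14, 1.056]
contact_force: [-0.3, -0.0, -0.4]
opening: 0.0365
grip_force: 0.0
```

Run:
```python
from h import *
from ik import *
s=telemetry.observe();R=Ro.from_euler('xyz',s['tool_rot']).as_matrix()
print('back 80mm along -z tool:',(-R[:,2]*.08/.4).round(3))
# utensils origin & grasps: name,c,ang,sign(head)
for n,c,a,sg in(('blue',(.5122,-.3901),-6.3,-1),('yellow',(.5157,-.2048),-6.14,-1),('red',(.4539,-.2567),-7.5,1),('green',(.4633,-.3243),-6.27,1)):
    d=np.array([np.cos(np.radians(a)),np.sin(np.radians(a))])*sg; o=np.array(c)+d*.0275; g=o+d*.036
    print(n,'origin',o.round(4),'grasp',g.round(4),'yaz',a+90 if sg<0 else a-90)
```

```text
back 80mm along -z tool: [-0.091 -0.157  0.084]
blue origin [ 0.4849 -0.3871] grasp [ 0.4491 -0.3831] yaz 83.7
yellow origin [ 0.4884 -0.2019] grasp [ 0.4526 -0.198 ] yaz 83.86
red origin [ 0.4812 -0.2603] grasp [ 0.5169 -0.265 ] yaz -97.5
green origin [ 0.4906 -0.3273] grasp [ 0.5264 -0.3312] yaz -96.27
```

Request:
apply_moves(delta_pos=[[-0.045,-0.078,0.042],[-0.091,-0.157,0.084],[-0.12,-0.2,0.16],[-0.12,-0.25,0.26],[-0.12,-0.3,0.36],[-0.12,-0.3,0.4]], dr=[[0,0,0],[0,0,0],[0,0,0],[0,0,0],[0,0,0],[0,0,0]], jaw=[0.4,0.4,0.4,0.4,0.4,0.4])

```text
time: 17.13
tool_pos: [0.5924, 0.2237, 0.3286]
tool_rot: [3.122, -1.141, 1.061]
contact_force: [1.4, -0.8, 1.3]
opening: 0.0364
grip_force: 0.0
```

```bash
cat >> h.py <<'E'
COL={'yellow':((20,150,60),(35,255,255)),'red':((0,180,50),(6,255,255)),'green':((50,100,30),(80,255,255)),'blue':((100,150,40),(130,255,255))}
def handles(im,B=(360,225,560,370)):
    hsv=cv2.cvtColor(im,cv2.COLOR_RGB2HSV);P=pose('top')
    for n,(lo,hi) in COL.items():
        m=cv2.inRange(hsv,np.array(lo),np.array(hi));b=np.zeros_like(m);x0,y0,x1,y1=B;b[y0:y1,x0:x1]=m[y0:y1,x0:x1]
        N,l,s,c=cv2.connectedComponentsWithStats(b)
        if N<2: print(n,'none');continue
        k=1+np.argmax(s[1:,4]);W=np.array([onz('top',u,v,.031,P)[:2] for v,u in np.argwhere(l==k).astype(float)])
        mu=W.mean(0);w,v=np.linalg.eigh(np.cov((W-mu).T));d=v[:,1]*np.sign(v[0,1]);t=(W-mu)@d
        print(n,s[k,4],'c',mu.round(4),'mid',(mu+d*(t.max()+t.min())/2).round(4),'ang',np.degrees(np.arctan2(d[1],d[0])).round(1),'L',np.ptp(t).round(3))
E
python3 - <<'E'
from h import *
from ik import *
b=snap('side','s5.png'); a=snap('top','t5.png');handles(a)
c=np.hstack([a[150:350,80:360],b[180:380,120:400]]); cv2.imwrite('pics/c5.png',cv2.resize(c,None,fx=1.42,fy=1.42)[:,:,::-1])
print(telemetry.observe()['tool_pos'])
plan([.4526,-.198,.12],down(83.9))
E
```

```text
yellow 802 c [ 0.5165 -0.2054] mid [ 0.5162 -0.2054] ang -6.1 L 0.155
red 812 c [ 0.4542 -0.2569] mid [ 0.4548 -0.257 ] ang -8.4 L 0.154
green 804 c [ 0.4631 -0.3239] mid [ 0.4638 -0.324 ] ang -6.3 L 0.153
blue 782 c [ 0.5121 -0.3897] mid [ 0.5126 -0.3898] ang -6.3 L 0.153
[0.59274813 0.224996   0.32929369]
calls 4 d [-0.088, -0.264, -0.131] r [-0.596, -0.295, 0.866] | |d| 0.4923 rows/call 5.0
  q [-0.4   0.39  1.67  0.93  1.39 -0.79] err 0.0 wrist z [ 0.5  -0.13  0.47]
  q [-0.46  0.45  1.54  0.57  1.49 -1.18] err 0.0 wrist z [ 0.52 -0.18  0.48]
  q [-0.5   0.45  1.57  0.25  1.36 -1.61] err 0.0 wrist z [ 0.51 -0.19  0.47]
  q [-0.57  0.4   1.76 -0.    0.98 -2.03] err 0.0 wrist z [ 0.45 -0.2   0.44]
```

View pics/c5.png

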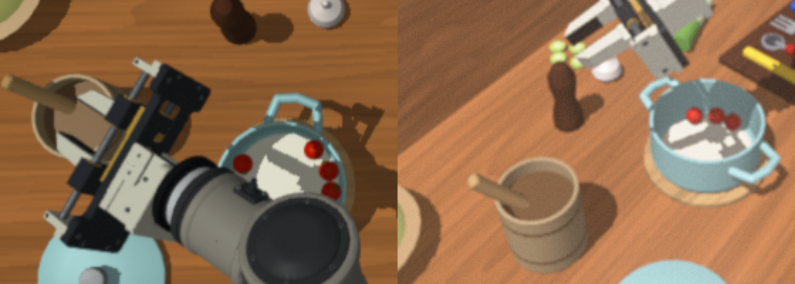

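The spoon stands in the crock, leaning to the left wall, and the crock is upright. Next is the yellow pasta server.

Request:
apply_moves(delta_pos=[[-0.088,-0.264,-0.06],[-0.088,-0.264,-0.06],[-0.088,-0.264,-0.06],[-0.088,-0.264,-0.06],[-0.088,-0.264,-0.06],[-0.088,-0.264,-0.06]], dr=[[-0.596,-0.295,0.866],[-0.596,-0.295,0.866],[-0.596,-0.295,0.866],[-0.596,-0.295,0.866],[-0.596,-0.295,0.866],[-0.596,-0.295,0.866]], jaw=[0.4,0.4,0.4,0.4,0.4,0.4])

```text
time: 17.73
tool_pos: [0.5569, 0.1205, 0.2999]
tool_rot: [2.782, -0.864, 1.793]
contact_force: [-0.5, 0.6, -0.2]
opening: 0.037
grip_force: 0.0
```

Request:
apply_moves(delta_pos=[[-0.088,-0.264,-0.1],[-0.088,-0.264,-0.1],[-0.088,-0.264,-0.1],[-0.088,-0.264,-0.1],[-0.088,-0.264,-0.1],[-0.088,-0.264,-0.1]], dr=[[-0.596,-0.295,0.866],[-0.596,-0.295,0.866],[-0.596,-0.295,0.866],[-0.596,-0.295,0.866],[-0.596,-0.295,0.866],[-0.596,-0.295,0.866]], jaw=[0.4,0.4,0.4,0.4,0.4,0.4])

```text
time: 18.23
tool_pos: [0.5211, 0.0166, 0.2604]
tool_rot: [2.773, -0.536, 2.234]
contact_force: [0.1, 1.0, -0.3]
opening: 0.0368
grip_force: 0.0
```

Request:
apply_moves(delta_pos=[[-0.088,-0.264,-0.13],[-0.088,-0.264,-0.13],[-0.088,-0.264,-0.13],[-0.088,-0.264,-0.13],[-0.088,-0.264,-0.13],[-0.088,-0.264,-0.13]], dr=[[-0.596,-0.295,0.866],[-0.596,-0.295,0.866],[-0.596,-0.295,0.866],[-0.596,-0.295,0.866],[-0.596,-0.295,0.866],[-0.596,-0.295,0.866]], jaw=[0.4,0.4,0.4,0.4,0.4,0.4])

```text
time: 18.73
tool_pos: [0.4857, -0.0883, 0.2087]
tool_rot: [2.909, -0.231, 2.619]
contact_force: [-0.3, 0.8, 0.1]
opening: 0.0366
grip_force: 0.0
```

Request:
apply_moves(delta_pos=[[-0.088,-0.264,-0.2],[-0.088,-0.264,-0.2],[-0.088,-0.264,-0.2],[-0.088,-0.264,-0.2],[-0.088,-0.264,-0.2],[-0.088,-0.264,-0.2],[-0.088,-0.264,-0.2]], dr=[[-0.596,-0.295,0.866],[-0.596,-0.295,0.866],[-0.596,-0.295,0.866],[-0.596,-0.295,0.866],[-0.596,-0.295,0.866],[-0.596,-0.295,0.866],[-0.596,-0.295,0.866]], jaw=[0.35,0.35,0.35,0.35,0.35,0.35,0.35])

```text
time: 19.32
tool_pos: [0.4508, -0.195, 0.1285]
tool_rot: [-3.139, 0.002, 3.025]
contact_force: [0.7, -0.4, 0.7]
opening: 0.0321
grip_force: 0.0
```

Run:
```python
from h import *
from ik import *
print(telemetry.observe()['tool_pos'])
plan([.4526,-.1985,.019],down(83.9))
```

```text
[ 0.45080811 -0.19501518  0.12845487]
calls 1 d [0.004, -0.009, -0.274] r [0.006, 0.004, 0.021] | |d| 0.1095 rows/call 3.0
  q [-0.57  0.56  1.85 -0.    0.73 -2.03] err 0.0 wrist z [ 0.45 -0.2   0.34]
```

Request:
apply_moves(delta_pos=[[0.004,-0.007,-0.1],[0.004,-0.007,-0.2],[0.004,-0.007,-0.274],[0.004,-0.007,-0.274],[0.004,-0.007,-0.274],[0.004,-0.007,-0.274],[0.004,-0.007,-0.274],[0.004,-0.007,-0.274]], dr=[[0,0,0.021],[0,0,0.021],[0,0,0.021],[0,0,0.021],[0,0,0.021],[0,0,0.021],[0,0,0.021],[0,0,0.021]], jaw=[0.35,0.35,0.35,0.35,0.1,0.1,0.1,0.1], force=50)

```text
time: 19.98
tool_pos: [0.4525, -0.1989, 0.0189]
tool_rot: [-3.137, 0.003, 3.037]
contact_force: [0.1, -0.1, 0.1]
opening: 0.0192
grip_force: 50.0
```

Request:
apply_moves(delta_pos=[[0,0,0],[0,0,0],[0,0,0.1],[0,0,0.2],[0,0,0.3],[0,0,0.4],[0,0,0.5],[0,0,0.6]], dr=[[0,0,0],[0,0,0],[0,0,0],[0,0,0],[0,0,0],[0,0,0],[0,0,0],[0,0,0]], jaw=[0.1,0.1,0.1,0.1,0.1,0.1,0.1,0.1])

```text
time: 20.65
tool_pos: [0.4517, -0.1986, 0.2609]
tool_rot: [-3.137, 0.003, 3.038]
contact_force: [1.3, -0.4, -1.3]
opening: 0.0197
grip_force: 50.0
```

Run:
```python
from ik import *
for off,lat in((-.033,-.015),(-.03,0),):
  P,R=rel(.141,off=off,lat=lat,bot=.016);print(off,lat,P)
P,R=rel(.141,off=-.03,lat=-.02,bot=.02);print(P)
plan(P+[0,0,.16],R)
```

```text
-0.033 -0.015 [0.64345705 0.3270211  0.14083107]
-0.03 0 [0.63196666 0.33711918 0.14083107]
[0.64928717 0.32711918 0.14483107]
calls 4 d [0.123, 0.329, 0.027] r [0.592, 0.299, -0.872] | |d| 0.5633 rows/call 5.0
  q [-0.44  0.37  1.4   0.25  1.58 -1.49] err 0.0 wrist z [ 0.53 -0.17  0.57]
  q [-0.36  0.43  1.41  0.59  1.57 -1.  ] err 0.0 wrist z [ 0.55 -0.12  0.54]
  q [-0.23  0.43  1.56  0.96  1.32 -0.62] err 0.0 wrist z [ 0.54 -0.05  0.49]
  q [ 0.    0.43  1.71  1.43  0.91 -0.4 ] err 0.0 wrist z [0.51 0.08 0.44]
```

Request:
apply_moves(delta_pos=[[0.123,0.329,0.08],[0.123,0.329,0.08],[0.123,0.329,0.08],[0.123,0.329,0.08],[0.123,0.329,0.08],[0.123,0.329,0.08]], dr=[[0.592,0.299,-0.872],[0.592,0.299,-0.872],[0.592,0.299,-0.872],[0.592,0.299,-0.872],[0.592,0.299,-0.872],[0.592,0.299,-0.872]], jaw=[0.1,0.1,0.1,0.1,0.1,0.1])

```text
time: 21.15
tool_pos: [0.5013, -0.0681, 0.2898]
tool_rot: [2.912, -0.231, 2.625]
contact_force: [0.3, -0.4, -1.2]
opening: 0.0192
grip_force: 50.0
```

Request:
apply_moves(delta_pos=[[0.123,0.329,0.08],[0.123,0.329,0.08],[0.123,0.329,0.08],[0.123,0.329,0.08],[0.123,0.329,0.08],[0.123,0.329,0.08]], dr=[[0.592,0.299,-0.872],[0.592,0.299,-0.872],[0.592,0.299,-0.872],[0.592,0.299,-0.872],[0.592,0.299,-0.872],[0.592,0.299,-0.872]], jaw=[0.1,0.1,0.1,0.1,0.1,0.1])

```text
time: 21.65
tool_pos: [0.5499, 0.0632, 0.3214]
tool_rot: [2.778, -0.534, 2.234]
contact_force: [-0.4, -1.0, -1.0]
opening: 0.019
grip_force: 50.0
```

Request:
apply_moves(delta_pos=[[0.123,0.329,0.0],[0.123,0.329,0.0],[0.123,0.329,0.0],[0.123,0.329,0.0],[0.123,0.329,0.0],[0.123,0.329,0.0]], dr=[[0.592,0.299,-0.872],[0.592,0.299,-0.872],[0.592,0.299,-0.872],[0.592,0.299,-0.872],[0.592,0.299,-0.872],[0.592,0.299,-0.872]], jaw=[0.1,0.1,0.1,0.1,0.1,0.1])

```text
time: 22.15
tool_pos: [0.5986, 0.1954, 0.3211]
tool_rot: [2.79, -0.861, 1.787]
contact_force: [0.5, -0.3, -0.5]
opening: 0.0192
grip_force: 50.0
```

Request:
apply_moves(delta_pos=[[0.123,0.329,-0.03],[0.123,0.329,-0.03],[0.123,0.329,-0.03],[0.123,0.329,-0.03],[0.123,0.329,-0.03],[0.123,0.329,-0.03],[0.123,0.329,-0.03]], dr=[[0.592,0.299,-0.872],[0.592,0.299,-0.872],[0.592,0.299,-0.872],[0.592,0.299,-0.872],[0.592,0.299,-0.872],[0.592,0.299,-0.872],[0.592,0.299,-0.872]], jaw=[0.1,0.1,0.1,0.1,0.1,0.1,0.1])

```text
time: 22.73
tool_pos: [0.6491, 0.3269, 0.311]
tool_rot: [3.131, -1.133, 1.06]
contact_force: [-0.3, -0.4, -0.1]
opening: 0.0197
grip_force: 50.0
```

Run:
```python
from h import *
from ik import *
b=snap('side','s6.png'); 
s=telemetry.observe();P=s['tool_pos'];Rm=Ro.from_euler('xyz',s['tool_rot']).as_matrix();print(P)
hsv=cv2.cvtColor(b,cv2.COLOR_RGB2HSV);m=cv2.inRange(hsv,*map(np.array,COL['yellow']));v,u=np.nonzero(m);print('yellow px',len(u),u.min(),u.max(),v.min(),v.max())
print('expect butt',proj('side',P+Rm@[-.141,0,-.007]),'neck',proj('side',P+Rm@[.014,0,-.007]))
P,R=rel(.141,off=-.03,lat=-.02,bot=.024);plan(P,R)
```

```text
[0.64973683 0.3264448  0.31145111]
yellow px 480 176 229 234 284
expect butt [225.84695246 279.3666968 ] neck [176.11415202 235.8207222 ]
calls 1 d [-0.001, 0.002, -0.407] r [0.006, 0.008, -0.003] | |d| 0.1626 rows/call 4.0
  q [ 0.    0.68  1.83  1.72  0.91 -0.87] err 0.0 wrist z [0.51 0.08 0.28]
```

Request:
apply_moves(delta_pos=[[0,0.002,-0.09],[0,0.002,-0.18],[0,0.002,-0.25],[0,0.002,-0.32],[0,0.002,-0.37],[0,0.002,-0.4],[0,0.002,-0.4]], dr=[[0,0,0],[0,0,0],[0,0,0],[0,0,0],[0,0,0],[0,0,0],[0,0,0]], jaw=[0.1,0.1,0.1,0.1,0.1,0.1,0.1])

```text
time: 23.37
tool_pos: [0.652, 0.3285, 0.1549]
tool_rot: [3.13, -1.145, 1.059]
contact_force: [-0.4, 2.4, 12.4]
opening: 0.0194
grip_force: 50.0
```

Request:
apply_moves(delta_pos=[[0,0,0],[0,0,0],[0,0,0],[0,0,0],[-0.045,-0.078,0.042],[-0.091,-0.157,0.084],[-0.12,-0.2,0.16],[-0.12,-0.25,0.26]], dr=[[0,0,0],[0,0,0],[0,0,0],[0,0,0],[0,0,0],[0,0,0],[0,0,0],[0,0,0]], jaw=[0.37,0.37,0.37,0.37,0.37,0.37,0.37,0.37])

```text
time: 24.03
tool_pos: [0.5983, 0.2284, 0.2501]
tool_rot: [-3.129, -1.13, 1.036]
contact_force: [1.9, -0.1, 1.3]
opening: 0.0337
grip_force: 0.0
```

Request:
apply_moves(delta_pos=[[0,-0.1,0.1],[0,-0.1,0.15],[0,-0.1,0.15]], dr=[[0,0,0],[0,0,0],[0,0,0]], jaw=[0.35,0.35,0.35])

```text
time: 24.28
tool_pos: [0.6034, 0.1864, 0.3185]
tool_rot: [3.115, -1.137, 1.068]
contact_force: [0.8, 0.7, 1.2]
opening: 0.0323
grip_force: 0.0
```

Run:
```python
from h import *
from ik import *
b=snap('side','s7.png'); a=snap('top','t7.png');handles(a)
c=np.hstack([a[150:350,80:360],b[180:380,120:400]]); cv2.imwrite('pics/c7.png',cv2.resize(c,None,fx=1.42,fy=1.42)[:,:,::-1])
print(telemetry.observe()['tool_pos'])
plan([.4491,-.3831,.12],down(83.7))
```

```text
yellow none
red 816 c [ 0.4541 -0.2569] mid [ 0.4548 -0.2569] ang -8.3 L 0.154
green 796 c [ 0.4634 -0.3237] mid [ 0.4639 -0.3238] ang -6.3 L 0.152
blue 781 c [ 0.5122 -0.3897] mid [ 0.5126 -0.3898] ang -6.4 L 0.153
[0.60139748 0.18856613 0.31304517]
calls 4 d [-0.095, -0.357, -0.121] r [-0.59, -0.296, 0.868] | |d| 0.6223 rows/call 5.0
  q [-0.52  0.46  1.6   0.87  1.48 -0.84] err 0.0 wrist z [ 0.5  -0.2   0.46]
  q [-0.63  0.54  1.41  0.5   1.6  -1.28] err 0.0 wrist z [ 0.53 -0.29  0.47]
  q [-0.71  0.57  1.37  0.19  1.47 -1.78] err 0.0 wrist z [ 0.51 -0.34  0.47]
  q [-0.84  0.56  1.48 -0.    1.1  -2.3 ] err 0.0 wrist z [ 0.45 -0.38  0.44]
```

View pics/c7.png

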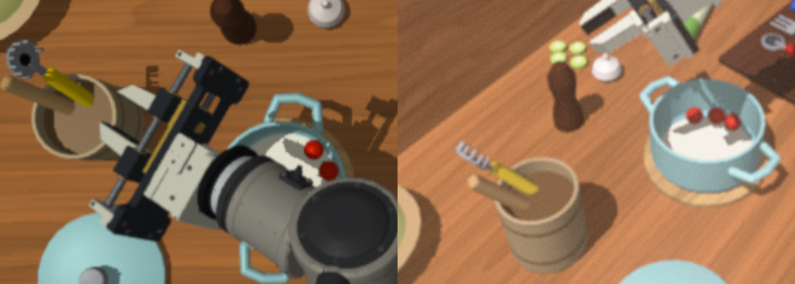

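The server stands beside the spoon, and the other handles on the board haven't moved. Next is the blue turner.

Request:
apply_moves(delta_pos=[[-0.095,-0.357,-0.04],[-0.095,-0.357,-0.04],[-0.095,-0.357,-0.04],[-0.095,-0.357,-0.04],[-0.095,-0.357,-0.04],[-0.095,-0.357,-0.04]], dr=[[-0.59,-0.296,0.868],[-0.59,-0.296,0.868],[-0.59,-0.296,0.868],[-0.59,-0.296,0.868],[-0.59,-0.296,0.868],[-0.59,-0.296,0.868]], jaw=[0.35,0.35,0.35,0.35,0.35,0.35])

```text
time: 24.88
tool_pos: [0.5637, 0.0465, 0.295]
tool_rot: [2.79, -0.864, 1.785]
contact_force: [-0.4, 0.7, 0.3]
opening: 0.032
grip_force: 0.0
```

Request:
apply_moves(delta_pos=[[-0.095,-0.357,-0.1],[-0.095,-0.357,-0.1],[-0.095,-0.357,-0.1],[-0.095,-0.357,-0.1],[-0.095,-0.357,-0.1],[-0.095,-0.357,-0.1]], dr=[[-0.59,-0.296,0.868],[-0.59,-0.296,0.868],[-0.59,-0.296,0.868],[-0.59,-0.296,0.868],[-0.59,-0.296,0.868],[-0.59,-0.296,0.868]], jaw=[0.35,0.35,0.35,0.35,0.35,0.35])

```text
time: 25.38
tool_pos: [0.5253, -0.0942, 0.2554]
tool_rot: [2.777, -0.538, 2.233]
contact_force: [0.1, 0.6, -0.0]
opening: 0.032
grip_force: 0.0
```

Request:
apply_moves(delta_pos=[[-0.095,-0.357,-0.14],[-0.095,-0.357,-0.14],[-0.095,-0.357,-0.14],[-0.095,-0.357,-0.14],[-0.095,-0.357,-0.14],[-0.095,-0.357,-0.14]], dr=[[-0.59,-0.296,0.868],[-0.59,-0.296,0.868],[-0.59,-0.296,0.868],[-0.59,-0.296,0.868],[-0.59,-0.296,0.868],[-0.59,-0.296,0.868]], jaw=[0.35,0.35,0.35,0.35,0.35,0.35])

```text
time: 25.88
tool_pos: [0.487, -0.2363, 0.1993]
tool_rot: [2.909, -0.235, 2.619]
contact_force: [0.8, -0.0, 0.9]
opening: 0.032
grip_force: 0.0
```

Request:
apply_moves(delta_pos=[[-0.095,-0.357,-0.19],[-0.095,-0.357,-0.19],[-0.095,-0.357,-0.19],[-0.095,-0.357,-0.19],[-0.095,-0.357,-0.19],[-0.095,-0.357,-0.19],[-0.095,-0.357,-0.19]], dr=[[-0.59,-0.296,0.868],[-0.59,-0.296,0.868],[-0.59,-0.296,0.868],[-0.59,-0.296,0.868],[-0.59,-0.296,0.868],[-0.59,-0.296,0.868],[-0.59,-0.296,0.868]], jaw=[0.35,0.35,0.35,0.35,0.35,0.35,0.35])

```text
time: 26.47
tool_pos: [0.4496, -0.3795, 0.124]
tool_rot: [3.141, -0.001, 3.026]
contact_force: [0.4, 0.0, -0.1]
opening: 0.0322
grip_force: 0.0
```

Run:
```python
from h import *
from ik import *
print(telemetry.observe()['tool_pos'])
plan([.4495,-.3828,.019],down(83.7))
```

```text
[ 0.449641   -0.37946325  0.12398341]
calls 1 d [-0.0, -0.008, -0.262] r [-0.002, -0.002, 0.011] | |d| 0.105 rows/call 3.0
  q [-0.84  0.69  1.57 -0.    0.88 -2.3 ] err 0.0 wrist z [ 0.45 -0.38  0.34]
```

Request:
apply_moves(delta_pos=[[0,-0.007,-0.1],[0,-0.007,-0.2],[0,-0.007,-0.262],[0,-0.007,-0.262],[0,-0.007,-0.262],[0,-0.007,-0.262],[0,-0.007,-0.262],[0,-0.007,-0.262]], dr=[[0,0,0.011],[0,0,0.011],[0,0,0.011],[0,0,0.011],[0,0,0.011],[0,0,0.011],[0,0,0.011],[0,0,0.011]], jaw=[0.35,0.35,0.35,0.35,0.1,0.1,0.1,0.1])

```text
time: 27.13
tool_pos: [0.4497, -0.384, 0.0197]
tool_rot: [-3.139, -0.0, 3.034]
contact_force: [1.6, 0.4, 0.5]
opening: 0.0201
grip_force: 50.0
```

Request:
apply_moves(delta_pos=[[0,0,0],[0,0,0],[0,0,0.1],[0,0,0.2],[0,0,0.3],[0,0,0.4],[0,0,0.5],[0,0,0.6]], dr=[[0,0,0],[0,0,0],[0,0,0],[0,0,0],[0,0,0],[0,0,0],[0,0,0],[0,0,0]], jaw=[0.1,0.1,0.1,0.1,0.1,0.1,0.1,0.1])

```text
time: 27.8
tool_pos: [0.4485, -0.3841, 0.2612]
tool_rot: [-3.139, -0.001, 3.034]
contact_force: [1.3, -0.7, -1.5]
opening: 0.0194
grip_force: 50.0
```

Run:
```python
from ik import *
P,R=rel(.141,off=-.03,lat=.022,bot=.024);print(P)
plan(P+[0,0,.16],R)
```

```text
[0.61291411 0.34811918 0.14883107]
calls 4 d [0.103, 0.458, 0.03] r [0.59, 0.298, -0.87] | |d| 0.752 rows/call 5.0
  q [-0.66  0.46  1.27  0.2   1.68 -1.68] err 0.0 wrist z [ 0.52 -0.3   0.57]
  q [-0.5   0.43  1.39  0.54  1.66 -1.11] err 0.0 wrist z [ 0.53 -0.21  0.54]
  q [-0.3   0.38  1.62  0.94  1.36 -0.68] err 0.0 wrist z [ 0.51 -0.08  0.49]
  q [ 0.05  0.37  1.79  1.47  0.87 -0.43] err 0.0 wrist z [0.47 0.1  0.44]
```

Request:
apply_moves(delta_pos=[[0.103,0.458,0.08],[0.103,0.458,0.08],[0.103,0.458,0.08],[0.103,0.458,0.08],[0.103,0.458,0.08],[0.103,0.458,0.08]], dr=[[0.59,0.298,-0.87],[0.59,0.298,-0.87],[0.59,0.298,-0.87],[0.59,0.298,-0.87],[0.59,0.298,-0.87],[0.59,0.298,-0.87]], jaw=[0.1,0.1,0.1,0.1,0.1,0.1])

```text
time: 28.3
tool_pos: [0.491, -0.198, 0.2917]
tool_rot: [2.908, -0.234, 2.624]
contact_force: [-0.1, -0.1, -1.1]
opening: 0.0191
grip_force: 50.0
```

Request:
apply_moves(delta_pos=[[0.103,0.458,0.08],[0.103,0.458,0.08],[0.103,0.458,0.08],[0.103,0.458,0.08],[0.103,0.458,0.08],[0.103,0.458,0.08]], dr=[[0.59,0.298,-0.87],[0.59,0.298,-0.87],[0.59,0.298,-0.87],[0.59,0.298,-0.87],[0.59,0.298,-0.87],[0.59,0.298,-0.87]], jaw=[0.1,0.1,0.1,0.1,0.1,0.1])

```text
time: 28.8
tool_pos: [0.5312, -0.0156, 0.3233]
tool_rot: [2.775, -0.538, 2.236]
contact_force: [-0.1, -0.4, -1.6]
opening: 0.0196
grip_force: 50.0
```

Request:
apply_moves(delta_pos=[[0.103,0.458,0],[0.103,0.458,0],[0.103,0.458,0],[0.103,0.458,0],[0.103,0.458,0],[0.103,0.458,0]], dr=[[0.59,0.298,-0.87],[0.59,0.298,-0.87],[0.59,0.298,-0.87],[0.59,0.298,-0.87],[0.59,0.298,-0.87],[0.59,0.298,-0.87]], jaw=[0.1,0.1,0.1,0.1,0.1,0.1])

```text
time: 29.3
tool_pos: [0.5713, 0.1673, 0.322]
tool_rot: [2.79, -0.865, 1.788]
contact_force: [-0.9, 1.1, -0.5]
opening: 0.0195
grip_force: 50.0
```

Request:
apply_moves(delta_pos=[[0.103,0.458,-0.03],[0.103,0.458,-0.03],[0.103,0.458,-0.03],[0.103,0.458,-0.03],[0.103,0.458,-0.03],[0.103,0.458,-0.03],[0.103,0.458,-0.03]], dr=[[0.59,0.298,-0.87],[0.59,0.298,-0.87],[0.59,0.298,-0.87],[0.59,0.298,-0.87],[0.59,0.298,-0.87],[0.59,0.298,-0.87],[0.59,0.298,-0.87]], jaw=[0.1,0.1,0.1,0.1,0.1,0.1,0.1])

```text
time: 29.88
tool_pos: [0.6137, 0.3485, 0.3106]
tool_rot: [3.133, -1.133, 1.059]
contact_force: [-0.6, -0.2, -1.6]
opening: 0.0198
grip_force: 50.0
```

Run:
```python
from h import *
from ik import *
b=snap('side','s8.png'); 
s=telemetry.observe();P=s['tool_pos'];Rm=Ro.from_euler('xyz',s['tool_rot']).as_matrix();print(P)
hsv=cv2.cvtColor(b,cv2.COLOR_RGB2HSV);m=cv2.inRange(hsv,*map(np.array,COL['blue']));m[:,500:]=0;m[:150]=0;v,u=np.nonzero(m);print('blue px',len(u),u.min(),u.max(),v.min(),v.max())
print('expect butt',proj('side',P+Rm@[-.141,0,-.007]),'neck',proj('side',P+Rm@[.014,0,-.007]))
P,R=rel(.141,off=-.03,lat=.022,bot=.024);plan(P,R)
```

```text
[0.61438083 0.34745258 0.31108407]
blue px 57 180 231 251 298
expect butt [231.94033579 294.7045347 ] neck [181.21249866 251.8865127 ]
calls 1 d [-0.004, 0.002, -0.406] r [0.005, 0.006, -0.004] | |d| 0.1623 rows/call 4.0
  q [ 0.05  0.65  1.92  1.8   0.9  -0.95] err 0.0 wrist z [0.47 0.1  0.28]
```

Request:
apply_moves(delta_pos=[[-0.003,0.002,-0.09],[-0.003,0.002,-0.18],[-0.003,0.002,-0.25],[-0.003,0.002,-0.32],[-0.003,0.002,-0.36],[-0.003,0.002,-0.39],[-0.003,0.002,-0.39]], dr=[[0,0,0],[0,0,0],[0,0,0],[0,0,0],[0,0,0],[0,0,0],[0,0,0]], jaw=[0.1,0.1,0.1,0.1,0.1,0.1,0.1])

```text
time: 30.52
tool_pos: [0.6136, 0.3466, 0.1526]
tool_rot: [-3.141, -1.132, 1.045]
contact_force: [-0.5, -0.5, -0.5]
opening: 0.0193
grip_force: 50.0
```

Request:
apply_moves(delta_pos=[[0,0,0],[0,0,0],[0,0,0],[0,0,0],[-0.045,-0.078,0.042],[-0.091,-0.157,0.084],[-0.1,-0.2,0.16],[-0.1,-0.25,0.26]], dr=[[0,0,0],[0,0,0],[0,0,0],[0,0,0],[0,0,0],[0,0,0],[0,0,0],[0,0,0]], jaw=[0.37,0.37,0.37,0.37,0.37,0.37,0.37,0.37])

```text
time: 31.18
tool_pos: [0.5708, 0.2495, 0.256]
tool_rot: [-3.134, -1.132, 1.041]
contact_force: [1.6, 0.4, 1.0]
opening: 0.0338
grip_force: 0.0
```

Request:
apply_moves(delta_pos=[[0.05,-0.1,0.1],[0.05,-0.1,0.15],[0.05,-0.1,0.15]], dr=[[0,0,0],[0,0,0],[0,0,0]], jaw=[0.35,0.35,0.35])

```text
time: 31.43
tool_pos: [0.596, 0.2077, 0.3246]
tool_rot: [3.109, -1.14, 1.073]
contact_force: [-0.0, -0.6, 1.8]
opening: 0.0322
grip_force: 0.0
```

Run:
```python
from h import *
from ik import *
b=snap('side','s9.png'); a=snap('top','t9.png');handles(a)
c=np.hstack([a[150:350,80:360],b[180:380,120:400]]); cv2.imwrite('pics/c9.png',cv2.resize(c,None,fx=1.42,fy=1.42)[:,:,::-1])
print(telemetry.observe()['tool_pos'])
a_=np.radians(-8.3);g=np.array([.4548,-.2569])+.0635*np.array([np.cos(a_),np.sin(a_)]);print('g',g)
plan([*g,.12],down(-98.3))
```

```text
yellow none
red 810 c [ 0.4544 -0.2569] mid [ 0.4549 -0.257 ] ang -8.4 L 0.154
green 810 c [ 0.4627 -0.3238] mid [ 0.4633 -0.3239] ang -6.3 L 0.154
blue none
[0.59296015 0.20994949 0.31841389]
g [ 0.51763489 -0.26606662]
calls 3 d [-0.063, -0.397, -0.165] r [-0.346, 0.721, -0.705] | |d| 0.5212 rows/call 5.0
  q [-0.44  0.24  1.87  0.93  0.99  0.  ] err 0.0 wrist z [ 0.41 -0.11  0.48]
  q [-0.55  0.32  1.75  0.45  0.96  0.57] err 0.0 wrist z [ 0.44 -0.18  0.48]
  q [-0.61  0.55  1.51  0.    1.09  1.11] err 0.0 wrist z [ 0.52 -0.27  0.44]
```

View pics/c9.png

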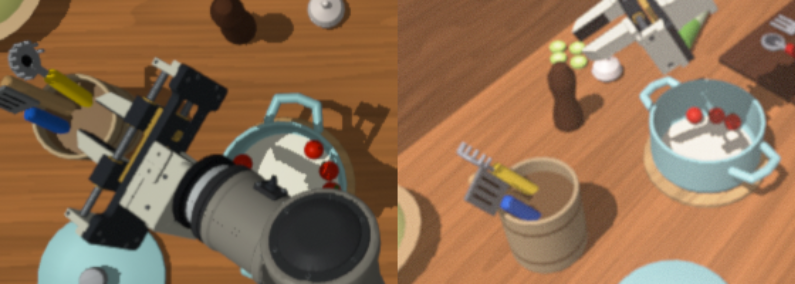

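Three utensils are in the crock and it is steady. Next is the red serving spoon.

Request:
apply_moves(delta_pos=[[-0.063,-0.397,-0.08],[-0.063,-0.397,-0.08],[-0.063,-0.397,-0.08],[-0.063,-0.397,-0.08],[-0.063,-0.397,-0.08],[-0.063,-0.397,-0.08]], dr=[[-0.346,0.721,-0.705],[-0.346,0.721,-0.705],[-0.346,0.721,-0.705],[-0.346,0.721,-0.705],[-0.346,0.721,-0.705],[-0.346,0.721,-0.705]], jaw=[0.35,0.35,0.35,0.35,0.35,0.35])

```text
time: 32.03
tool_pos: [0.567, 0.0518, 0.2841]
tool_rot: [-2.922, -0.756, 0.509]
contact_force: [0.0, 0.3, 0.7]
opening: 0.0321
grip_force: 0.0
```

Request:
apply_moves(delta_pos=[[-0.063,-0.397,-0.18],[-0.063,-0.397,-0.18],[-0.063,-0.397,-0.18],[-0.063,-0.397,-0.18],[-0.063,-0.397,-0.18],[-0.063,-0.397,-0.18]], dr=[[-0.346,0.721,-0.705],[-0.346,0.721,-0.705],[-0.346,0.721,-0.705],[-0.346,0.721,-0.705],[-0.346,0.721,-0.705],[-0.346,0.721,-0.705]], jaw=[0.35,0.35,0.35,0.35,0.35,0.35])

```text
time: 32.53
tool_pos: [0.5418, -0.1065, 0.2101]
tool_rot: [-2.968, -0.358, 0.179]
contact_force: [-1.4, 0.9, 0.3]
opening: 0.0319
grip_force: 0.0
```

Request:
apply_moves(delta_pos=[[-0.063,-0.397,-0.22],[-0.063,-0.397,-0.22],[-0.063,-0.397,-0.22],[-0.063,-0.397,-0.22],[-0.063,-0.397,-0.22],[-0.063,-0.397,-0.22],[-0.063,-0.397,-0.22]], dr=[[-0.346,0.721,-0.705],[-0.346,0.721,-0.705],[-0.346,0.721,-0.705],[-0.346,0.721,-0.705],[-0.346,0.721,-0.705],[-0.346,0.721,-0.705],[-0.346,0.721,-0.705]], jaw=[0.35,0.35,0.35,0.35,0.35,0.35,0.35])

```text
time: 33.12
tool_pos: [0.5168, -0.2638, 0.1233]
tool_rot: [-3.135, 0.002, -0.145]
contact_force: [-0.4, -0.3, 0.0]
opening: 0.0325
grip_force: 0.0
```

Run:
```python
from h import *
from ik import *
print(telemetry.observe()['tool_pos'])
plan([.5176,-.2661,.019],down(-98.3))
```

```text
[ 0.51684717 -0.26377281  0.12334455]
calls 1 d [0.002, -0.006, -0.261] r [-0.014, -0.002, -0.0] | |d| 0.1044 rows/call 3.0
  q [-0.61  0.68  1.6  -0.    0.87  1.11] err 0.0 wrist z [ 0.52 -0.27  0.34]
```

Request:
apply_moves(delta_pos=[[0.002,-0.005,-0.1],[0.002,-0.005,-0.2],[0.002,-0.005,-0.261],[0.002,-0.005,-0.261],[0.002,-0.005,-0.261],[0.002,-0.005,-0.261],[0.002,-0.005,-0.261],[0.002,-0.005,-0.261]], dr=[[-0.01,0,0],[-0.01,0,0],[-0.01,0,0],[-0.01,0,0],[-0.01,0,0],[-0.01,0,0],[-0.01,0,0],[-0.01,0,0]], jaw=[0.35,0.35,0.35,0.35,0.1,0.1,0.1,0.1])

```text
time: 33.78
tool_pos: [0.5184, -0.2673, 0.0215]
tool_rot: [3.139, -0.002, -0.148]
contact_force: [-0.6, 3.5, 6.9]
opening: 0.0195
grip_force: 50.0
```

Request:
apply_moves(delta_pos=[[0,0,0],[0,0,0],[0,0,0.1],[0,0,0.2],[0,0,0.3],[0,0,0.4],[0,0,0.5],[0,0,0.6]], dr=[[0,0,0],[0,0,0],[0,0,0],[0,0,0],[0,0,0],[0,0,0],[0,0,0],[0,0,0]], jaw=[0.1,0.1,0.1,0.1,0.1,0.1,0.1,0.1])

```text
time: 34.45
tool_pos: [0.5174, -0.2674, 0.2626]
tool_rot: [3.139, -0.001, -0.148]
contact_force: [1.1, -0.6, -0.7]
opening: 0.0197
grip_force: 50.0
```

Run:
```python
from ik import *
P,R=rel(.141,off=-.036,lat=-.003,bot=.03);print(P)
plan(P+[0,0,.16],R)
```

```text
[0.63156474 0.33042302 0.15483107]
calls 3 d [0.095, 0.498, 0.044] r [0.349, -0.718, 0.706] | |d| 0.6109 rows/call 5.0
  q [-0.46  0.23  1.6   0.38  1.15  0.77] err 0.0 wrist z [ 0.46 -0.14  0.57]
  q [-0.25  0.21  1.77  0.87  0.93  0.26] err 0.0 wrist z [ 0.44 -0.03  0.52]
  q [ 0.01  0.39  1.75  1.43  0.91 -0.39] err 0.0 wrist z [0.49 0.08 0.45]
```

Request:
apply_moves(delta_pos=[[0.095,0.498,0.1],[0.095,0.498,0.1],[0.095,0.498,0.1],[0.095,0.498,0.1],[0.095,0.498,0.1],[0.095,0.498,0.1]], dr=[[0.349,-0.718,0.706],[0.349,-0.718,0.706],[0.349,-0.718,0.706],[0.349,-0.718,0.706],[0.349,-0.718,0.706],[0.349,-0.718,0.706]], jaw=[0.1,0.1,0.1,0.1,0.1,0.1])

```text
time: 34.95
tool_pos: [0.5554, -0.0636, 0.3022]
tool_rot: [-2.973, -0.364, 0.183]
contact_force: [0.3, 0.0, -0.5]
opening: 0.0197
grip_force: 50.0
```

Request:
apply_moves(delta_pos=[[0.095,0.498,0.08],[0.095,0.498,0.08],[0.095,0.498,0.08],[0.095,0.498,0.08],[0.095,0.498,0.08],[0.095,0.498,0.08]], dr=[[0.349,-0.718,0.706],[0.349,-0.718,0.706],[0.349,-0.718,0.706],[0.349,-0.718,0.706],[0.349,-0.718,0.706],[0.349,-0.718,0.706]], jaw=[0.1,0.1,0.1,0.1,0.1,0.1])

```text
time: 35.45
tool_pos: [0.5929, 0.1351, 0.3326]
tool_rot: [-2.922, -0.757, 0.513]
contact_force: [-1.0, 0.1, -1.1]
opening: 0.0196
grip_force: 50.0
```

Request:
apply_moves(delta_pos=[[0.095,0.498,-0.04],[0.095,0.498,-0.04],[0.095,0.498,-0.04],[0.095,0.498,-0.04],[0.095,0.498,-0.04],[0.095,0.498,-0.04],[0.095,0.498,-0.04]], dr=[[0.349,-0.718,0.706],[0.349,-0.718,0.706],[0.349,-0.718,0.706],[0.349,-0.718,0.706],[0.349,-0.718,0.706],[0.349,-0.718,0.706],[0.349,-0.718,0.706]], jaw=[0.1,0.1,0.1,0.1,0.1,0.1,0.1])

```text
time: 36.03
tool_pos: [0.6313, 0.3309, 0.3149]
tool_rot: [-3.136, -1.132, 1.044]
contact_force: [0.9, 0.1, -0.8]
opening: 0.0196
grip_force: 50.0
```

Run:
```python
from h import *
from ik import *
b=snap('side','s10.png'); 
s=telemetry.observe();P=s['tool_pos'];Rm=Ro.from_euler('xyz',s['tool_rot']).as_matrix();print(P)
hsv=cv2.cvtColor(b,cv2.COLOR_RGB2HSV);m=cv2.inRange(hsv,*map(np.array,COL['red']));m[:,270:]=0;v,u=np.nonzero(m);print('red px',len(u),u.min(),u.max(),v.min(),v.max())
print('expect butt',proj('side',P+Rm@[-.141,0,-.007]),'neck',proj('side',P+Rm@[.014,0,-.007]))
P,R=rel(.141,off=-.036,lat=-.003,bot=.03);plan(P,R)
```

```text
[0.63170889 0.32979769 0.31567175]
red px 116 182 232 240 287
expect butt [231.46230167 283.35490087] neck [181.43521057 239.34714131]
calls 1 d [-0.0, 0.002, -0.402] r [0.002, -0.004, -0.001] | |d| 0.1608 rows/call 4.0
  q [ 0.01  0.65  1.87  1.74  0.91 -0.89] err 0.0 wrist z [0.49 0.08 0.29]
```

Request:
apply_moves(delta_pos=[[0,0.002,-0.09],[0,0.002,-0.18],[0,0.002,-0.25],[0,0.002,-0.31],[0,0.002,-0.35],[0,0.002,-0.375],[0,0.002,-0.375]], dr=[[0,0,0],[0,0,0],[0,0,0],[0,0,0],[0,0,0],[0,0,0],[0,0,0]], jaw=[0.1,0.1,0.1,0.1,0.1,0.1,0.1])

```text
time: 36.67
tool_pos: [0.632, 0.3287, 0.1645]
tool_rot: [-3.135, -1.131, 1.039]
contact_force: [0.4, -0.2, -0.7]
opening: 0.0194
grip_force: 50.0
```

Request:
apply_moves(delta_pos=[[0,0,0],[0,0,0],[0,0,0],[0,0,0],[-0.045,-0.078,0.042],[-0.091,-0.157,0.084],[-0.1,-0.2,0.16],[-0.1,-0.25,0.26]], dr=[[0,0,0],[0,0,0],[0,0,0],[0,0,0],[0,0,0],[0,0,0],[0,0,0],[0,0,0]], jaw=[0.37,0.37,0.37,0.37,0.37,0.37,0.37,0.37])

```text
time: 37.33
tool_pos: [0.5905, 0.2306, 0.2668]
tool_rot: [-3.13, -1.131, 1.035]
contact_force: [1.6, 0.6, 1.0]
opening: 0.034
grip_force: 0.0
```

Request:
apply_moves(delta_pos=[[0.03,-0.1,0.1],[0.03,-0.1,0.15],[0.03,-0.1,0.15]], dr=[[0,0,0],[0,0,0],[0,0,0]], jaw=[0.35,0.35,0.35])

```text
time: 37.58
tool_pos: [0.607, 0.1888, 0.3353]
tool_rot: [3.115, -1.138, 1.066]
contact_force: [0.3, -0.3, 0.8]
opening: 0.0321
grip_force: 0.0
```

Run:
```python
from h import *
from ik import *
b=snap('side','s11.png'); a=snap('top','t11.png');handles(a)
c=np.hstack([a[150:350,80:360],b[180:380,120:400]]); cv2.imwrite('pics/c11.png',cv2.resize(c,None,fx=1.42,fy=1.42)[:,:,::-1])
print(telemetry.observe()['tool_pos'])
a_=np.radians(-6.3);g=np.array([.4637,-.3239])+.0635*np.array([np.cos(a_),np.sin(a_)]);print('g',g)
plan([*g,.12],down(-96.3))
```

```text
yellow none
red none
green 793 c [ 0.4633 -0.3237] mid [ 0.4639 -0.3238] ang -6.3 L 0.152
blue none
[0.6044328  0.19105872 0.32924151]
g [ 0.52681652 -0.33086813]
calls 3 d [-0.065, -0.435, -0.174] r [-0.357, 0.712, -0.683] | |d| 0.5676 rows/call 5.0
  q [-0.5   0.27  1.81  0.9   1.06 -0.01] err 0.0 wrist z [ 0.43 -0.15  0.49]
  q [-0.62  0.37  1.66  0.44  1.03  0.5 ] err 0.0 wrist z [ 0.45 -0.23  0.48]
  q [-0.68  0.61  1.38  0.    1.15  1.  ] err 0.0 wrist z [ 0.53 -0.33  0.44]
```

View pics/c11.png

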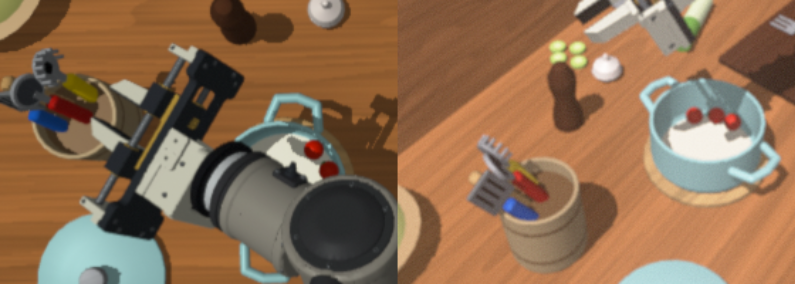

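Four are in. Last utensil: the green fork.

Request:
apply_moves(delta_pos=[[-0.065,-0.435,-0.08],[-0.065,-0.435,-0.08],[-0.065,-0.435,-0.08],[-0.065,-0.435,-0.08],[-0.065,-0.435,-0.08],[-0.065,-0.435,-0.08]], dr=[[-0.357,0.712,-0.683],[-0.357,0.712,-0.683],[-0.357,0.712,-0.683],[-0.357,0.712,-0.683],[-0.357,0.712,-0.683],[-0.357,0.712,-0.683]], jaw=[0.35,0.35,0.35,0.35,0.35,0.35])

```text
time: 38.18
tool_pos: [0.5779, 0.0169, 0.2948]
tool_rot: [-2.928, -0.755, 0.523]
contact_force: [0.4, 0.1, 0.1]
opening: 0.0321
grip_force: 0.0
```

Request:
apply_moves(delta_pos=[[-0.065,-0.435,-0.18],[-0.065,-0.435,-0.18],[-0.065,-0.435,-0.18],[-0.065,-0.435,-0.18],[-0.065,-0.435,-0.18],[-0.065,-0.435,-0.18]], dr=[[-0.357,0.712,-0.683],[-0.357,0.712,-0.683],[-0.357,0.712,-0.683],[-0.357,0.712,-0.683],[-0.357,0.712,-0.683],[-0.357,0.712,-0.683]], jaw=[0.35,0.35,0.35,0.35,0.35,0.35])

```text
time: 38.68
tool_pos: [0.5515, -0.1563, 0.2202]
tool_rot: [-2.971, -0.358, 0.203]
contact_force: [-0.3, 0.2, -0.4]
opening: 0.0323
grip_force: 0.0
```

Request:
apply_moves(delta_pos=[[-0.065,-0.435,-0.25],[-0.065,-0.435,-0.25],[-0.065,-0.435,-0.25],[-0.065,-0.435,-0.25],[-0.065,-0.435,-0.25],[-0.065,-0.435,-0.25],[-0.065,-0.435,-0.25]], dr=[[-0.357,0.712,-0.683],[-0.357,0.712,-0.683],[-0.357,0.712,-0.683],[-0.357,0.712,-0.683],[-0.357,0.712,-0.683],[-0.357,0.712,-0.683],[-0.357,0.712,-0.683]], jaw=[0.35,0.35,0.35,0.35,0.35,0.35,0.35])

```text
time: 39.27
tool_pos: [0.5255, -0.3278, 0.1205]
tool_rot: [-3.132, 0.005, -0.111]
contact_force: [0.0, -0.1, 0.6]
opening: 0.0325
grip_force: 0.0
```

Run:
```python
from h import *
from ik import *
print(telemetry.observe()['tool_pos'])
plan([.5269,-.3308,.019],down(-96.3))
```

```text
[ 0.52550149 -0.32782902  0.12050148]
calls 1 d [0.003, -0.007, -0.254] r [-0.02, -0.008, 0.002] | |d| 0.1016 rows/call 3.0
  q [-0.68  0.73  1.47 -0.    0.94  1.  ] err 0.0 wrist z [ 0.53 -0.33  0.34]
```

Request:
apply_moves(delta_pos=[[0.003,-0.006,-0.1],[0.003,-0.006,-0.2],[0.003,-0.006,-0.252],[0.003,-0.006,-0.252],[0.003,-0.006,-0.252],[0.003,-0.006,-0.252],[0.003,-0.006,-0.252],[0.003,-0.006,-0.252]], dr=[[-0.015,0,0],[-0.015,0,0],[-0.015,0,0],[-0.015,0,0],[-0.015,0,0],[-0.015,0,0],[-0.015,0,0],[-0.015,0,0]], jaw=[0.35,0.35,0.35,0.35,0.1,0.1,0.1,0.1])

```text
time: 39.93
tool_pos: [0.5283, -0.3326, 0.0248]
tool_rot: [3.137, -0.002, -0.113]
contact_force: [0.8, 3.6, 5.8]
opening: 0.0201
grip_force: 50.0
```

Request:
apply_moves(delta_pos=[[0,0,0],[0,0,0],[0,0,0.1],[0,0,0.2],[0,0,0.3],[0,0,0.4],[0,0,0.5],[0,0,0.6]], dr=[[0,0,0],[0,0,0],[0,0,0],[0,0,0],[0,0,0],[0,0,0],[0,0,0],[0,0,0]], jaw=[0.1,0.1,0.1,0.1,0.1,0.1,0.1,0.1])

```text
time: 40.6
tool_pos: [0.5266, -0.3322, 0.2656]
tool_rot: [3.137, -0.0, -0.113]
contact_force: [0.7, -1.0, -1.3]
opening: 0.0191
grip_force: 50.0
```

Run:
```python
from ik import *
P,R=rel(.141,off=-.040,lat=0,bot=.035,tilt=74);print(P)
plan(P+[0,0,.16],R)
```

```text
[0.61679685 0.31084429 0.16860844]
calls 3 d [0.075, 0.536, 0.053] r [0.41, -0.807, 0.66] | |d| 0.6524 rows/call 6.0
  q [-0.58  0.25  1.57  0.45  1.19  0.63] err 0.0 wrist z [ 0.44 -0.2   0.57]
  q [-0.38  0.2   1.83  1.02  1.01  0.06] err 0.0 wrist z [ 0.42 -0.08  0.51]
  q [-0.07  0.39  1.86  1.63  1.04 -0.63] err 0.0 wrist z [0.46 0.05 0.42]
```

Request:
apply_moves(delta_pos=[[0.075,0.536,0.1],[0.075,0.536,0.1],[0.075,0.536,0.1],[0.075,0.536,0.1],[0.075,0.536,0.1],[0.075,0.536,0.1],[0.075,0.536,0.1]], dr=[[0.41,-0.807,0.66],[0.41,-0.807,0.66],[0.41,-0.807,0.66],[0.41,-0.807,0.66],[0.41,-0.807,0.66],[0.41,-0.807,0.66],[0.41,-0.807,0.66]], jaw=[0.1,0.1,0.1,0.1,0.1,0.1,0.1])

```text
time: 41.18
tool_pos: [0.5567, -0.1158, 0.3043]
tool_rot: [-2.954, -0.41, 0.185]
contact_force: [0.3, 0.1, -0.2]
opening: 0.0195
grip_force: 50.0
```

Request:
apply_moves(delta_pos=[[0.075,0.536,0.09],[0.075,0.536,0.09],[0.075,0.536,0.09],[0.075,0.536,0.09],[0.075,0.536,0.09],[0.075,0.536,0.09],[0.075,0.536,0.09]], dr=[[0.41,-0.807,0.66],[0.41,-0.807,0.66],[0.41,-0.807,0.66],[0.41,-0.807,0.66],[0.41,-0.807,0.66],[0.41,-0.807,0.66],[0.41,-0.807,0.66]], jaw=[0.1,0.1,0.1,0.1,0.1,0.1,0.1])

```text
time: 41.77
tool_pos: [0.5869, 0.0978, 0.3386]
tool_rot: [-2.874, -0.855, 0.473]
contact_force: [-0.3, 0.3, -0.7]
opening: 0.0193
grip_force: 50.0
```

Request:
apply_moves(delta_pos=[[0.075,0.536,-0.02],[0.075,0.536,-0.02],[0.075,0.536,-0.02],[0.075,0.536,-0.02],[0.075,0.536,-0.02],[0.075,0.536,-0.02],[0.075,0.536,-0.02],[0.075,0.536,-0.02]], dr=[[0.41,-0.807,0.66],[0.41,-0.807,0.66],[0.41,-0.807,0.66],[0.41,-0.807,0.66],[0.41,-0.807,0.66],[0.41,-0.807,0.66],[0.41,-0.807,0.66],[0.41,-0.807,0.66]], jaw=[0.1,0.1,0.1,0.1,0.1,0.1,0.1,0.1])

```text
time: 42.43
tool_pos: [0.6176, 0.31, 0.3302]
tool_rot: [-3.141, -1.29, 1.047]
contact_force: [-0.5, 0.4, 0.4]
opening: 0.0191
grip_force: 50.0
```

Run:
```python
from h import *
from ik import *
b=snap('side','s12.png'); 
s=telemetry.observe();P=s['tool_pos'];Rm=Ro.from_euler('xyz',s['tool_rot']).as_matrix();print(P)
hsv=cv2.cvtColor(b,cv2.COLOR_RGB2HSV);m=cv2.inRange(hsv,*map(np.array,COL['green']));m[:,270:]=0;v,u=np.nonzero(m);print('px',len(u),u.min(),u.max(),v.min(),v.max())
print('expect butt',proj('side',P+Rm@[-.141,0,-.0]),'neck',proj('side',P+Rm@[.014,0,-.0]))
P,R=rel(.141,off=-.040,lat=0,bot=.035,tilt=74,o=.001);plan(P,R)
```

```text
[0.61776951 0.30943073 0.33077297]
px 389 194 233 229 286
expect butt [230.1298733  282.88230394] neck [192.38099309 230.70072896]
calls 1 d [-0.01, -0.009, -0.401] r [0.003, -0.001, 0.001] | |d| 0.1606 rows/call 4.0
  q [-0.08  0.68  1.97  1.84  1.12 -1.08] err 0.0 wrist z [0.46 0.04 0.26]
```

Request:
apply_moves(delta_pos=[[-0.01,-0.009,-0.09],[-0.01,-0.009,-0.18],[-0.01,-0.009,-0.25],[-0.01,-0.009,-0.31],[-0.01,-0.009,-0.35],[-0.01,-0.009,-0.38],[-0.01,-0.009,-0.38]], dr=[[0,0,0],[0,0,0],[0,0,0],[0,0,0],[0,0,0],[0,0,0],[0,0,0]], jaw=[0.1,0.1,0.1,0.1,0.1,0.1,0.1])

```text
time: 43.07
tool_pos: [0.628, 0.3079, 0.2143]
tool_rot: [2.961, -1.357, 1.221]
contact_force: [8.8, 8.1, 97.1]
opening: 0.0193
grip_force: 88.6
```

Request:
apply_moves(delta_pos=[[0,0,0],[0,0,0],[0,0,0],[0,0,0],[-0.045,-0.078,0.03],[-0.091,-0.157,0.06],[-0.1,-0.2,0.14],[-0.1,-0.25,0.24]], dr=[[0,0,0],[0,0,0],[0,0,0],[0,0,0],[0,0,0],[0,0,0],[0,0,0],[0,0,0]], jaw=[0.37,0.37,0.37,0.37,0.37,0.37,0.37,0.37])

```text
time: 43.73
tool_pos: [0.5723, 0.2054, 0.2728]
tool_rot: [-3.137, -1.289, 1.04]
contact_force: [1.5, -1.0, 1.0]
opening: 0.0341
grip_force: 0.0
```

Request:
apply_moves(delta_pos=[[0,-0.1,0.1],[0,-0.2,0.15],[0,-0.3,0.2],[0,-0.4,0.2],[0,-0.5,0.2],[0,-0.6,0.2],[0,-0.7,0.2],[0,-0.7,0.2]], dr=[[0,0,0],[0,0,0],[0,0,0],[0,0,0],[0,0,0],[0,0,0],[0,0,0],[0,0,0]], jaw=[0.6,0.6,0.6,0.6,0.6,0.6,0.6,0.6])

```text
time: 44.4
tool_pos: [0.5731, -0.0792, 0.3523]
tool_rot: [3.132, -1.288, 1.049]
contact_force: [-0.4, -0.1, -0.7]
opening: 0.0552
grip_force: 0.0
```

```bash
cat >> h.py <<'E'
def circ(im,box,z,r0,tol=.004):
    hsv=cv2.cvtColor(im,cv2.COLOR_RGB2HSV);m=cv2.inRange(hsv,np.array((85,40,50)),np.array((105,255,255)));P=pose('top')
    x0,y0,x1,y1=box;b=np.zeros_like(m);b[y0:y1,x0:x1]=m[y0:y1,x0:x1]
    c=max(cv2.findContours(b,cv2.RETR_EXTERNAL,cv2.CHAIN_APPROX_NONE)[0],key=cv2.contourArea)
    W=np.array([onz('top',u,v,z,P)[:2] for u,v in c[:,0].astype(float)]);rng=np.random.default_rng(0);best=0
    for _ in range(600):
        p=W[rng.choice(len(W),3,False)]
        try: s=np.linalg.solve(np.c_[2*p,np.ones(3)],(p**2).sum(1))
        except Exception: continue
        q=s[2]+s[:2]@s[:2]
        if q<=0 or abs(np.sqrt(q)-r0)>.006: continue
        k=abs(np.linalg.norm(W-s[:2],axis=1)-np.sqrt(q))<.0015
        if k.sum()>best: best=k.sum();K=k
    A=np.c_[2*W[K],np.ones(K.sum())];s=np.linalg.lstsq(A,(W[K]**2).sum(1),rcond=None)[0]
    print('circle',s[:2].round(4),'r',np.sqrt(s[2]+s[:2]@s[:2]).round(4),best,len(W))
E
python3 - <<'E'
from h import *
from ik import *
b=snap('side','s13.png'); a=snap('top','t13.png')
c=np.hstack([a[150:400,80:360],b[180:430,120:400]]); cv2.imwrite('pics/c13.png',cv2.resize(c,None,fx=1.42,fy=1.42)[:,:,::-1])
t0=cv2.imread('pics/top0.png')[:,:,::-1].copy()
for im in(t0,a):
    circ(im,(90,280,218,410),.011,.095); circ(im,(215,205,345,360),.097,.092)
hsv=cv2.cvtColor(a,cv2.COLOR_RGB2HSV);m=cv2.inRange(hsv,np.array((0,0,60)),np.array((179,60,255)));m[:,:120]=0;m[:,175:]=0;m[:325]=0;m[375:]=0
v,u=np.nonzero(m);print('knob px',len(u),u.mean(),v.mean(),onz('top',u.mean(),v.mean(),.05))
print(telemetry.observe()['tool_pos'],telemetry.observe()['time'])
E
```

```text
circle [0.3854 0.3132] r 0.0933 244 255
circle [0.5156 0.0362] r 0.0896 186 333
circle [0.3854 0.3132] r 0.0933 242 253
circle [0.5157 0.0362] r 0.0896 185 334
knob px 2018 145.55203171456887 344.0183349851338 [0.39228661 0.31045267 0.05      ]
[ 0.57304729 -0.07603966  0.35193718] 44.5
```

View pics/c13.png

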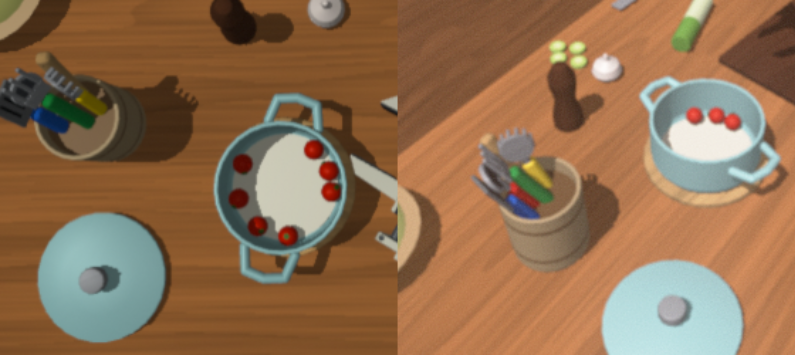

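Everything is in the crock, which stands upright. The seven tomatoes are in the pot. The lid is undisturbed, with its knob at about (145,347). That fork insertion pushed 97 N against the other handles, so I'll be gentler from here. Next I'll measure the pot and lid with the wrist camera.

Run:
```python
from h import *
from ik import *
plan([.446,-.004,.33],down(-60))
```

```text
calls 2 d [-0.159, 0.09, -0.027] r [-0.918, 0.924, -0.444] | |d| 0.1477 rows/call 6.0
  q [-0.63  0.13  1.66  0.67  1.37  0.04] err 0.0 wrist z [ 0.39 -0.19  0.59]
  q [-0.18  0.13  1.52 -0.    1.49  0.87] err 0.0 wrist z [ 0.45 -0.    0.65]
```

Request:
apply_moves(delta_pos=[[-0.159,0.09,0],[-0.159,0.09,0],[-0.159,0.09,0],[-0.159,0.09,0],[-0.159,0.09,0],[-0.159,0.09,0],[-0.159,0.09,0]], dr=[[-0.918,0.924,-0.444],[-0.918,0.924,-0.444],[-0.918,0.924,-0.444],[-0.918,0.924,-0.444],[-0.918,0.924,-0.444],[-0.918,0.924,-0.444],[-0.918,0.924,-0.444]], jaw=[0.7,0.7,0.7,0.7,0.7,0.7,0.7])

```text
time: 45.08
tool_pos: [0.5093, -0.0336, 0.3546]
tool_rot: [-3.035, -0.643, 0.725]
contact_force: [-0.6, 0.4, -0.2]
opening: 0.0643
grip_force: 0.0
```

Request:
apply_moves(delta_pos=[[-0.159,0.09,-0.05],[-0.159,0.09,-0.05],[-0.159,0.09,-0.05],[-0.159,0.09,-0.05],[-0.159,0.09,-0.05],[-0.159,0.09,-0.05],[-0.159,0.09,-0.05],[-0.159,0.09,-0.05]], dr=[[-0.918,0.924,-0.444],[-0.918,0.924,-0.444],[-0.918,0.924,-0.444],[-0.918,0.924,-0.444],[-0.918,0.924,-0.444],[-0.918,0.924,-0.444],[-0.918,0.924,-0.444],[-0.918,0.924,-0.444]], jaw=[0.7,0.7,0.7,0.7,0.7,0.7,0.7,0.7])

```text
time: 45.75
tool_pos: [0.4452, 0.0014, 0.3305]
tool_rot: [-3.132, -0.001, 0.528]
contact_force: [-0.4, 0.9, -0.3]
opening: 0.0645
grip_force: 0.0
```

Request:
apply_moves(delta_pos=[[0,0,0],[0,0,0],[0,0,0]], dr=[[0,0,0],[0,0,0],[0,0,0]], jaw=[0.7,0.7,0.7])

```text
time: 46.0
tool_pos: [0.4453, -0.0002, 0.3317]
tool_rot: [-3.135, -0.002, 0.523]
contact_force: [-0.9, 0.2, 0.8]
opening: 0.0641
grip_force: 0.0
```

Run:
```python
from h import *
from ik import *
import pickle
P=pose('wrist');a=snap('wrist','w14.png');pickle.dump((P[2],P[3]),open('w14.pkl','wb'))
print(telemetry.observe()['tool_pos'],proj('wrist',[.5157,.0362,.097],P))
plan([.316,.273,.25],down(-60))
```

```text
[ 4.45402859e-01 -2.00057162e-04  3.31796621e-01] [326.64005787 147.86714751]
calls 1 d [-0.324, 0.683, -0.204] r [-0.013, -0.004, 0.002] | |d| 0.3132 rows/call 8.0
  q [ 0.53  0.12  1.75 -0.    1.27  1.58] err 0.0 wrist z [0.32 0.27 0.57]
```

View pics/w14.png

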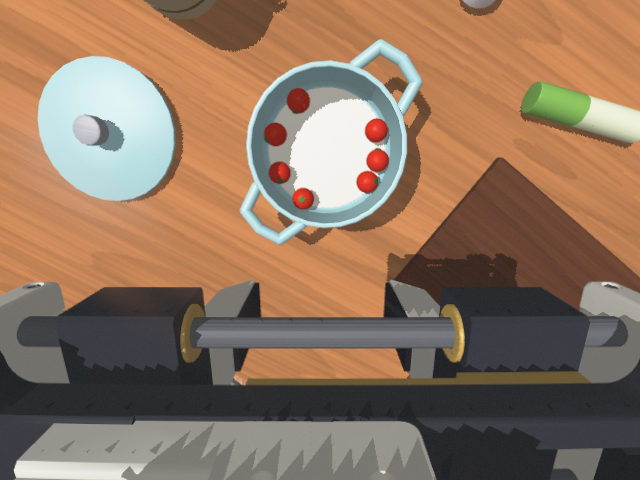

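The wrist view shows the pot rim centred at about (327,144.5) with the 7 tomatoes inside, and the lid at (107,128) with its knob at (90,130). I'll fit circles to this picture, then move over the lid and fit again.

Request:
apply_moves(delta_pos=[[-0.324,0.683,-0.204],[-0.324,0.683,-0.204],[-0.324,0.683,-0.204],[-0.324,0.683,-0.204],[-0.324,0.683,-0.204],[-0.324,0.683,-0.204],[-0.324,0.683,-0.204],[-0.324,0.683,-0.204]], dr=[[-0.013,0,0],[-0.013,0,0],[-0.013,0,0],[-0.013,0,0],[-0.013,0,0],[-0.013,0,0],[-0.013,0,0],[-0.013,0,0]], jaw=[0.8,0.8,0.8,0.8,0.8,0.8,0.8,0.8])

```text
time: 46.72
tool_pos: [0.3139, 0.2758, 0.2493]
tool_rot: [-3.139, 0.003, 0.525]
contact_force: [0.3, -0.4, -0.0]
opening: 0.0734
grip_force: 0.0
```

Request:
apply_moves(delta_pos=[[0,0,0],[0,0,0],[0,0,0]], dr=[[0,0,0],[0,0,0],[0,0,0]], jaw=[0.8,0.8,0.8])

```text
time: 46.97
tool_pos: [0.3167, 0.2731, 0.2504]
tool_rot: [-3.141, 0.002, 0.524]
contact_force: [0.5, 0.3, -0.1]
opening: 0.0731
grip_force: 0.0
```

```bash
cat >> h.py <<'E'
def wcirc(im,P,box,z,r0,lo=(80,35,90),hi=(105,255,255),name='wrist'):
    hsv=cv2.cvtColor(im,cv2.COLOR_RGB2HSV);m=cv2.inRange(hsv,np.array(lo),np.array(hi))
    x0,y0,x1,y1=box;b=np.zeros_like(m);b[y0:y1,x0:x1]=m[y0:y1,x0:x1]
    c=max(cv2.findContours(b,cv2.RETR_EXTERNAL,cv2.CHAIN_APPROX_NONE)[0],key=cv2.contourArea)
    W=np.array([onz(name,u,v,z,P)[:2] for u,v in c[:,0].astype(float)]);rng=np.random.default_rng(0);best=0;K=None
    for _ in range(1500):
        p=W[rng.choice(len(W),3,False)];A=np.c_[2*p,np.ones(3)]
        if abs(np.linalg.det(A))<1e-9: continue
        s=np.linalg.solve(A,(p**2).sum(1));q=s[2]+s[:2]@s[:2]
        if q<=0 or abs(np.sqrt(q)-r0)>.006: continue
        k=abs(np.linalg.norm(W-s[:2],axis=1)-np.sqrt(q))<.0012
        if k.sum()>best: best=k.sum();K=k
    if K is None: print('no fit',len(W));return
    s=np.linalg.lstsq(np.c_[2*W[K],np.ones(K.sum())],(W[K]**2).sum(1),rcond=None)[0]
    print('circle',s[:2].round(4),'r',np.sqrt(s[2]+s[:2]@s[:2]).round(4),best,len(W),'z',z)
E
python3 - <<'E'
from h import *
from ik import *
import pickle
m,f=cam('wrist');R,C=pickle.load(open('w14.pkl','rb'))
a=cv2.imread('pics/w14.png')[:,:,::-1].copy();P=(m,f,R,C)
print('pot');[wcirc(a,P,(235,30,430,255),z,.092) for z in(.097,.094)]
print('lid');[wcirc(a,P,(25,45,190,215),z,.095) for z in(.008,.012)]
print('knob',onz('wrist',88,129,.05,P))
P=pose('wrist');a=snap('wrist','w15.png');print(telemetry.observe()['tool_pos'])
print('lid near');[wcirc(a,P,(150,10,500,282),z,.095) for z in(.008,.012)]
print(proj('wrist',[.3854,.3132,.05],P))
hsv=cv2.cvtColor(a,cv2.COLOR_RGB2HSV);m_=cv2.inRange(hsv,np.array((0,0,60)),np.array((179,40,255)));u0,v0=proj('wrist',[.3854,.3132,.05],P).astype(int)
b=np.zeros_like(m_);b[v0-55:v0+55,u0-55:u0+55]=m_[v0-55:v0+55,u0-55:u0+55];n,l,st,c=cv2.connectedComponentsWithStats(b);k=1+np.argmax(st[1:,4]);print('knob',st[k],c[k],onz('wrist',*c[k],.048,P))
E
```

```text
pot
circle [0.5151 0.0346] r 0.0893 328 561 z 0.097
circle [0.5151 0.0346] r 0.0899 327 561 z 0.094
lid
circle [0.3839 0.3152] r 0.0952 355 395 z 0.008
circle [0.3849 0.3128] r 0.0944 357 395 z 0.012
knob [0.38603757 0.31248645 0.05      ]
[0.31693379 0.27288852 0.25052164]
lid near
circle [0.385 0.312] r 0.095 396 704 z 0.008
circle [0.385 0.312] r 0.094 396 704 z 0.012
[321.72844053 146.16666867]
knob [ 266   91   76   86 5460] [300.02692308 129.25824176] [0.38877447 0.34092482 0.048     ]
```

View pics/w15.png

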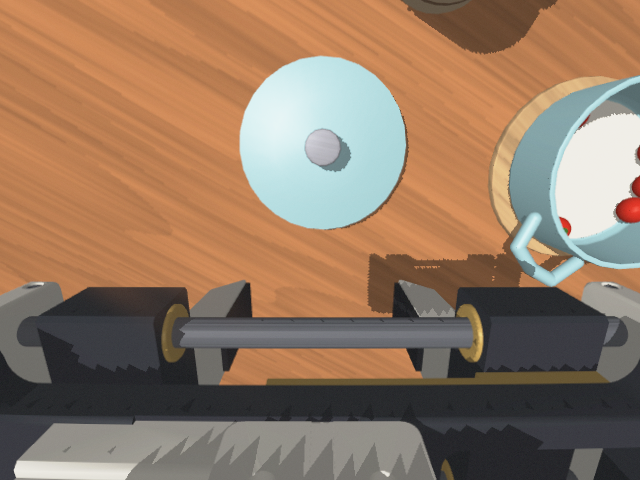

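The lid is at (.385,.3125), with the knob seen at (322,147) as projected. I'll grip the knob.

Request:
apply_moves(delta_pos=[[0.08,0.05,-0.09],[0.17,0.099,-0.18],[0.17,0.099,-0.27],[0.17,0.099,-0.35],[0.17,0.099,-0.42],[0.17,0.099,-0.48],[0.17,0.099,-0.52],[0.17,0.099,-0.546]], dr=[[0,0,0],[0,0,0],[0,0,0],[0,0,0],[0,0,0],[0,0,0],[0,0,0],[0,0,0]], jaw=[0.8,0.8,0.8,0.8,0.8,0.8,0.8,0.8])

```text
time: 47.68
tool_pos: [0.3846, 0.3114, 0.0299]
tool_rot: [-3.141, 0.005, 0.521]
contact_force: [0.4, 0.6, 0.3]
opening: 0.0733
grip_force: 0.0
```

Request:
apply_moves(delta_pos=[[0,0,0],[0,0,0],[0,0,0],[0,0,0],[0,0,0],[0,0,0],[0,0,0],[0,0,0]], dr=[[0,0,0],[0,0,0],[0,0,0],[0,0,0],[0,0,0],[0,0,0],[0,0,0],[0,0,0]], jaw=[0.8,0.3,0.3,0.3,0.3,0.3,0.3,0.3], force=55)

```text
time: 48.35
tool_pos: [0.3846, 0.3132, 0.0323]
tool_rot: [-3.141, 0.001, 0.524]
contact_force: [0.3, -2.1, 4.7]
opening: 0.0372
grip_force: 55.0
```

Request:
apply_moves(delta_pos=[[0,0,0.05],[0,0,0.12],[0,0,0.2],[0,0,0.3],[0,0,0.4],[0,0,0.5],[0,0,0.5],[0,0,0.5]], dr=[[0,0,0],[0,0,0],[0,0,0],[0,0,0],[0,0,0],[0,0,0],[0,0,0],[0,0,0]], jaw=[0.3,0.3,0.3,0.3,0.3,0.3,0.3,0.3])

```text
time: 49.02
tool_pos: [0.3846, 0.3137, 0.2331]
tool_rot: [-3.141, -0.001, 0.524]
contact_force: [-0.5, -0.0, -5.4]
opening: 0.0366
grip_force: 55.0
```

Run:
```python
from h import *
from ik import *
P=pose('wrist');s=telemetry.observe();a=snap('wrist','w16.png');t=snap('top','t16.png');R=P
print(s['tool_pos'],s['tool_rot'],s['contact_force'],s['opening'])
plan([.5153,.0353,.26],down(-60))
```

```text
[0.38464213 0.31368639 0.23306702] [-3.14078743e+00 -1.33300227e-03  5.24190927e-01] [-0.46466442 -0.03413053 -5.38807482] 0.036643495304414374
calls 1 d [0.331, -0.693, 0.076] r [0.005, -0.012, -0.001] | |d| 0.3088 rows/call 8.0
  q [-0.08  0.3   1.49  0.    1.35  0.97] err 0.0 wrist z [0.52 0.04 0.58]
```

View pics/t16.png

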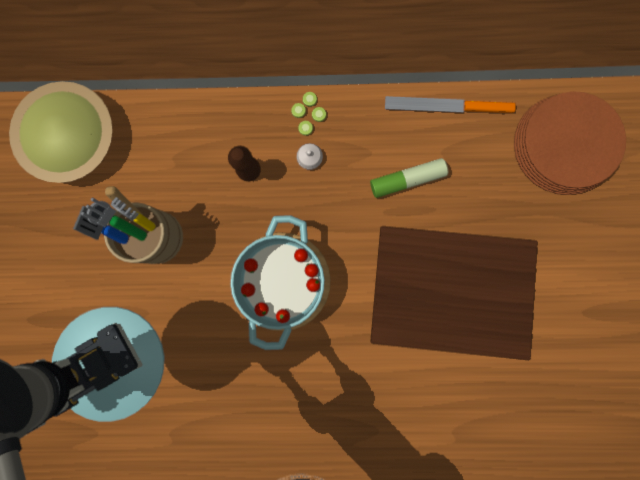

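The lid hangs from the gripper and the board is clear. I'll measure its offset from the tool before carrying it over.

Run:
```python
from h import *
t=cv2.imread('pics/t16.png')[:,:,::-1].copy();P=pose('top')
for z in(.209,.213): wcirc(t,P,(45,300,170,425),z,.095,lo=(85,40,50),name='top')
```

```text
circle [0.3836 0.3144] r 0.0935 251 468 z 0.209
circle [0.3843 0.3125] r 0.0931 251 468 z 0.213
```

Request:
apply_moves(delta_pos=[[0.331,-0.693,0.076],[0.331,-0.693,0.076],[0.331,-0.693,0.076],[0.331,-0.693,0.076],[0.331,-0.693,0.076],[0.331,-0.693,0.076],[0.331,-0.693,0.076],[0.331,-0.693,0.076]], dr=[[0,0,0],[0,0,0],[0,0,0],[0,0,0],[0,0,0],[0,0,0],[0,0,0],[0,0,0]], jaw=[0.3,0.3,0.3,0.3,0.3,0.3,0.3,0.3])

```text
time: 49.78
tool_pos: [0.5175, 0.0314, 0.2596]
tool_rot: [-3.141, 0.006, 0.521]
contact_force: [1.0, -0.0, -4.0]
opening: 0.0372
grip_force: 55.0
```

Request:
apply_moves(delta_pos=[[0,0,-0.08],[0,0,-0.16],[0,0,-0.22],[0,0,-0.22],[0,0,-0.22],[0,0,-0.22]], dr=[[0,0,0],[0,0,0],[0,0,0],[0,0,0],[0,0,0],[0,0,0]], jaw=[0.3,0.3,0.3,0.3,0.3,0.3])

```text
time: 50.28
tool_pos: [0.517, 0.0362, 0.1744]
tool_rot: [-3.141, 0.002, 0.524]
contact_force: [0.7, 0.1, -4.3]
opening: 0.0369
grip_force: 55.0
```

Run:
```python
from h import *
from ik import *
s=telemetry.observe();t=snap('top','t17.png');P=pose('top');b=snap('side','s17.png')
print(s['tool_pos'],s['tool_rot'],s['contact_force'],s['opening'])
for z in(.148,.152): wcirc(t,P,(215,225,345,345),z,.095,lo=(85,40,50),name='top')
# pot unoccluded handles: compare with t13 rim
c=np.hstack([t[190:370,180:400],b[150:330,240:460]]); cv2.imwrite('pics/c17.png',cv2.resize(c,None,fx=1.8,fy=1.8)[:,:,::-1])
plan([.5153,.0353,.122],down(-60))
```

```text
[0.51702089 0.03615027 0.17439255] [-3.14087161e+00  2.36315557e-03  5.24162133e-01] [ 0.71533647  0.11336691 -4.33623713] 0.03690922619014428
circle [0.516  0.0357] r 0.0913 61 125 z 0.148
circle [0.516  0.0352] r 0.0908 61 125 z 0.152
calls 1 d [-0.006, -0.002, -0.134] r [0.002, 0.001, -0.002] | |d| 0.0536 rows/call 2.0
  q [-0.08  0.44  1.7  -0.    1.01  0.97] err 0.0 wrist z [0.52 0.04 0.44]
```

View pics/c17.png

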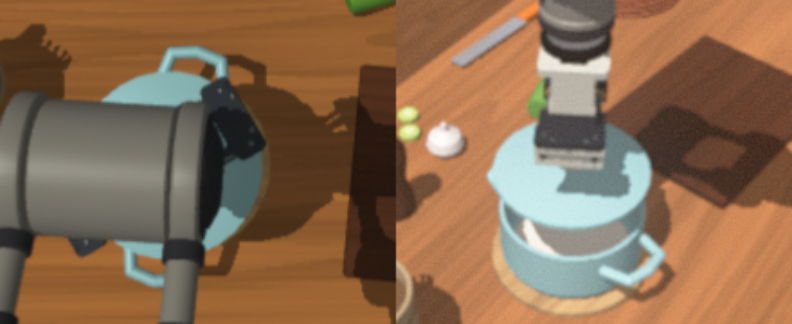

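Request:
apply_moves(delta_pos=[[-0.003,-0.002,-0.04],[-0.003,-0.002,-0.08],[-0.003,-0.002,-0.1],[-0.003,-0.002,-0.108],[-0.003,-0.002,-0.114],[-0.003,-0.002,-0.12],[-0.003,-0.002,-0.124],[-0.003,-0.002,-0.124]], dr=[[0,0,0],[0,0,0],[0,0,0],[0,0,0],[0,0,0],[0,0,0],[0,0,0],[0,0,0]], jaw=[0.3,0.3,0.3,0.3,0.3,0.3,0.3,0.3])

```text
time: 51.05
tool_pos: [0.5157, 0.0352, 0.1248]
tool_rot: [-3.141, 0.002, 0.524]
contact_force: [-0.1, -0.0, -5.0]
opening: 0.0372
grip_force: 55.0
```

Request:
apply_moves(delta_pos=[[0,0,-0.004],[0,0,-0.007],[0,0,-0.009],[0,0,-0.009]], dr=[[0,0,0],[0,0,0],[0,0,0],[0,0,0]], jaw=[0.3,0.3,0.3,0.3])

```text
time: 51.38
tool_pos: [0.5155, 0.0352, 0.1213]
tool_rot: [-3.141, 0.002, 0.524]
contact_force: [-1.2, 0.7, -0.8]
opening: 0.0369
grip_force: 55.0
```

The weight came off at z = 0.1213, exactly the seated height. I'll release and retreat.

Request:
apply_moves(delta_pos=[[0,0,0],[0,0,0],[0,0,0],[0,0,0],[0,0,0],[0,0,0.05],[0,0,0.14],[0,0,0.24]], dr=[[0,0,0],[0,0,0],[0,0,0],[0,0,0],[0,0,0],[0,0,0],[0,0,0],[0,0,0]], jaw=[0.6,0.8,0.8,0.8,0.8,0.8,0.8,0.8])

```text
time: 52.05
tool_pos: [0.5142, 0.0353, 0.2166]
tool_rot: [-3.138, 0.006, 0.524]
contact_force: [1.1, 0.0, 0.3]
opening: 0.0734
grip_force: 0.0
```

Request:
apply_moves(delta_pos=[[0,-0.1,0.1],[0,-0.2,0.2],[0,-0.3,0.25],[0,-0.4,0.25],[0,-0.5,0.25],[0,-0.6,0.25],[0,-0.7,0.25],[0,-0.7,0.25]], dr=[[0,0,0],[0,0,0],[0,0,0],[0,0,0],[0,0,0],[0,0,0],[0,0,0],[0,0,0]], jaw=[0.8,0.8,0.8,0.8,0.8,0.8,0.8,0.8])

```text
time: 52.72
tool_pos: [0.5148, -0.2492, 0.3168]
tool_rot: [3.141, 0.003, 0.521]
contact_force: [0.4, 0.5, -0.4]
opening: 0.0734
grip_force: 0.0
```

Run:
```python
from h import *
t=snap('top','t18.png');b=snap('side','s18.png');P=pose('top')
for z in(.097,.101): wcirc(t,P,(215,225,345,345),z,.095,lo=(85,40,50),name='top')
c=np.hstack([t[150:370,60:340],b[180:400,170:450]]); cv2.imwrite('pics/c18.png',cv2.resize(c,None,fx=1.42,fy=1.42)[:,:,::-1])
```

```text
circle [0.516  0.0364] r 0.0933 209 353 z 0.097
circle [0.5161 0.036 ] r 0.0929 210 353 z 0.101
```

View pics/c18.png

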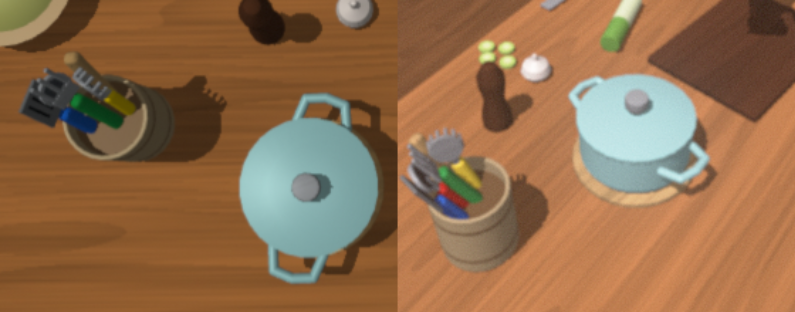

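The lid sits level and centred on the pot at (.516,.036), with its knob at (306,187). All five utensils stand in the upright crock, and the board is empty.

```bash
python3 -c "
from cell import job
print(job.hand_in())"
```

```text
the job is handed in; nothing more can be done
None
```

I stirred the tomatoes three times clockwise, stood the spoon and all four other utensils in the crock and seated the lid on the pot; all seven tomatoes stayed in, but inserting the fork read 97 N at the wrist (limit 120 N), so a brief higher peak can't be ruled out.

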